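Empty the pail of grinding balls into the tray

TASK

The three grinding balls in the small pail are wanted in the metal tray. Lift the pail out of its wooden crate by the grip of its bail, stand it on the cork mat and let go of the bail; then take it by the tab on its bottom rim, tip it over low above the tray so that all the balls roll out into it without dropping hard, and stand the empty pail upright on the cork mat again. Do not touch the balls with the gripper, and leave the tape roll, the carton and the mug where they are.

Things in the scene. Friction and masses are not known exactly. Their poses are not given: they have to be found in the camera images.
- pail: Bare-metal pail: outer radius 54 mm at the bottom, 66 at the mouth, 115 high, wall 3, floor 5 mm thick; about 0.24 kg in all, balls 0.06 kg each. Origin: centre of its underside; z up its axis. The bottom-rim tab points along its -x; the bail's pivots lie at y = +-73 mm, 103 mm up. Starts on the crate's floor, tab roughly towards the robot and out of reach behind the crate's wall.
- tab: Steel tab on the pail's bottom rim, standing out along pail -x: 24 mm wide (y), 12 to 32 mm above the underside, end 88 mm from the axis, outer 30 mm clear of the wall. Frame = the pail's frame (underside centre); grasp at (-75, 0, 22) mm, across y, firmly (the pail hangs to one side). Wall and rim overhang it, so come in tilted about 40 deg, fingers pointing inward and down.
- bail_grip: Round wooden grip tube in the middle of the bail, 18 mm diameter, 76 mm long. Origin: its centre; its y axis runs along the tube and is parallel to the pail's y; 85 mm from the pivot line.
- bail (a joint): Angle of the bail, a wire arch on two pivots, rad: 0 = upright; positive leans to pail +x (grip at x = 85 mm * sin, z = 103 mm + 85 mm * cos in the pail's frame); range +-1.4. Light pivot friction (0.015 N m) holds it near where it is left; the pail swings about level under it when lifted.
- crate: Fixed open plywood crate, 172 x 150 mm outside (x, y), walls 60 mm high and 6 mm thick, floor 6 mm. Origin: centre of its underside.
- mat: Fixed square cork mat, 150 x 150 mm, 4 mm thick. Origin: centre of its underside. Crate and mat stand left and right in front of the robot, either way round.
- tray: Fixed shallow aluminium tray, 170 x 220 mm (x, y), walls 45 mm high and 5 mm thick (rounded top edge up to 49 mm), floor 5 mm with a dark rubber lining. Origin: centre of its underside.
- tape_roll: Bystander: roll of packing tape lying flat, 81 mm across, 48 mm high. Origin: centre of its underside.
- carton: Bystander: upright white carton, 68 x 69 mm, 170 mm high. Origin: centre of its underside.
- mug: Bystander: mug, 86 mm wide, 120 mm over the handle, 101 mm high. Origin: centre of its underside.
- ball_0: One of three alike white ceramic balls, 36 mm diameter, loose in the pail. The origin lies on its surface and turns with it: use the point.
- ball_0_center (a point): Centre of ball_0.
- ball_1: One of three alike white ceramic balls, 36 mm diameter, loose in the pail. The origin lies on its surface and turns with it: use the point.
- ball_1_center (a point): Centre of ball_1.
- ball_2: One of three alike white ceramic balls, 36 mm diameter, loose in the pail. The origin lies on its surface and turns with it: use the point.
- ball_2_center (a point): Centre of ball_2.
There are look-alikes about, which are no part of the job. What is shaped like the ball_0 but pink is not meant.

How it is judged:
By the outcome, as a careful person would: the job done as asked, in the order asked, and still so for the second after the job is handed in, with the robot touching nothing.
It also fails if it takes over 72 s, if anything falls off the work surface, if the arm or the gripper's body presses on something with over 40 N, if the wrist force passes 120 N, or if a joint passes its speed limit or range.

ROBOT

A 6-joint arm with a two-finger parallel gripper is mounted at the origin on a cart in front of the work surface, level with it; the furniture and walls round the work are solid. World frame = base frame: x ahead of the robot, y to its left, z up, the work surface at z = 0. Lengths are in m, angles in rad, forces in N, time in s.
With the tool pointing down it reaches from about 0.4 to 0.825 m from the base axis. Payload 7 kg.
Tool frame: the origin (TCP) lies at the very end of the fingers, on their centre line; the grasp point (between the pads) lies r.pinch_z behind it (r.pinch_z is the distance from the TCP to the grasp point, in m); z points along the fingers, y is the line along which they close (so a half turn about z gives the same grasp; the last joint's range is limited). The gripper opens to 85 mm and grips with 20 to 120 N. Pads are 22 mm wide; open, the fingers measure 114 mm over their backs; the gripper's body (76 mm by 85 mm) begins 54 mm behind the grasp point. The pads swing forward as they close: fully open they stand 13 mm farther back than shut.
Start: joints at [1.571, 0.359, 0.012, 0, -1.224, -0.288], TCP at [0.192, 0.647, 0.231] pointing down, gripper open.
Joint ranges: [-3.07, 3.07], [-1.43, 2.12], [-1.02, 1.25], [-3.03, 1.67], [-3.05, -0], [-3.03, 3.03]. Speed limits (rad/s): [2.39, 2.39, 3.01, 3.14, 3.14, 3.14].

INTERFACE

Orientations are given as a rotation vector (axis times angle).
In Python, from station import get_obs, optics, workorder, r gives the robot as it stands.
- The arm moves only by the tool arm_command, never from a script. Its argument "increments" is a list of rows, each an object of numbers: "tx", "ty", "tz": the shift along the world's x, y, z normalised to -1 to 1, where 1 is 0.1 m; "ax", "ay", "az": the turn, a rotation vector about the world's x, y, z normalised to -1 to 1, where 1 is 90 degrees; "jaw": the closure, from -1 (fully open) to 1 (shut). A call has 1 to 20 rows; each row is the pose to reach, as a shift and turn from the pose commanded when the call began; what a row does not reach only later rows make up. A row lasts 1/12 s, in which the tool goes at most 41.7 mm and 7.16 degrees, less where a joint would pass 70% of its speed; a pose out of reach is approached as far as the arm can. A call with a number of a shift or a turn outside -1 to 1 is refused whole. A call with a gripper value outside its range is refused whole. The fingers move at their own pace and stop on an object; the grip force is fixed at half the most. Time passes only in rows, so rows that repeat a pose let the fingers close. It gives the time, the measured TCP pose, the force, the opening and the grip force at its end, in the units of the state.
- get_obs(): the state, without advancing time (a new reading comes with each control period).
- optics.snapshot(name): name is "scene" or "top"; returns the picture (400x640x3 uint8, red, green, blue); there is no depth.
- optics.calibration(name): a dict with "fx", "fy", "cx", "cy" (pixels), "extrinsics" (4x4, takes a point from world to camera coordinates). Camera axes: x right, y down, z forward; pixel columns grow to the right and rows downward; lengths in m; the calibration is good to about 2 mm. A picture is of the moment at which its call begins. calibration takes no time and is no camera call.
- workorder.hand_in(): hands the job in; it is judged then, once.
The state is a dict: "t": time; "q": joint angles; "qd": joint speeds; "joint_efforts": joint torques, N m; "tool_pos": TCP position; "tcp_rot": TCP orientation; "ft_force": force on the tool from outside, world axes, zero at the start; "wrist_torque": the same for the moment, N m; "width": opening from 0.0 (shut) to 1.0 (fully open); "gripper_force": force on a finger pad.
Only numpy, scipy, OpenCV 4.12 (cv2) and the standard library are available. Lean on these libraries where they do the work, as an engineer would, in place of code of your own. Each camera call takes 0.05 s, during which the arm holds its last target. There are 200 camera calls.

## Working session

There is one attempt and no reset: what is moved stays moved. The work goes in short steps, Python scripts to look and compute and a tool call to move; the robot and the scene stay as the last step left them, time stands still between calls to the robot, and variables do not carry over. Pictures are saved under pics/ and viewed, at most 10 in all, crops included, and the job is handed in when it is done.

Besides the shell and the picture viewer there is one more tool, called after ">>>" as name(argument=value, ...) on one line, values as JSON. arm_command: Moves the arm, as the interface text tells. Its arguments: {"type":"object","properties":{"increments":{"type":"array"}},"required":["increments"]}

```bash
mkdir -p pics; ls
python3 - <<'E'
from station import get_obs, optics, workorder, r
import cv2,numpy as np
for n in("scene","top"):
    im=optics.snapshot(n); cv2.imwrite(f"pics/{n}0.png",im[:,:,::-1])
    c=optics.calibration(n); print(n,c['fx'],c['fy'],c['cx'],c['cy'],np.round(c['extrinsics'],4).tolist())
o=get_obs(); print(o, r.pinch_z)
E
```

```text
pics
scene 370.88603548977517 370.88603548977517 324.7582196956608 201.9113887614703 [[-0.7752, -0.6317, -0.0091, 0.4447], [-0.3036, 0.3851, -0.8715, 0.3138], [0.5541, -0.6728, -0.4903, 0.5876], [0.0, 0.0, 0.0, 1.0]]
top 444.9304531890263 444.9304531890263 313.9984734454644 197.49589566486102 [[0.018, -0.9997, 0.0155, -0.0185], [-0.9936, -0.0196, -0.1113, 0.6052], [0.1115, -0.0134, -0.9937, 0.979], [0.0, 0.0, 0.0, 1.0]]
{'t': 0.1, 'q': array([ 1.57107458e+00,  3.59320091e-01,  1.11384310e-02, -3.24660444e-04,
       -1.22413280e+00, -2.88122796e-01]), 'qd': array([ 0.00023069, -0.00245874,  0.00059112,  0.00220827,  0.0006654 ,
        0.00015456]), 'joint_efforts': array([-7.69506405e-04, -5.84765053e+01,  2.94104576e+01,  6.95437923e+00,
       -3.18940954e-03,  7.84596921e-06]), 'tool_pos': array([0.19150604, 0.6467922 , 0.23044612]), 'tcp_rot': array([ 3.10755675e+00, -4.50535823e-01, -1.31784212e-04]), 'ft_force': array([-0.85170101, -1.14795325, -0.66286415]), 'wrist_torque': array([ 0.0262578 , -0.00314843, -0.02220271]), 'gripper_force': 0.0, 'width': 0.9995984668913943} 0.0187
```

View pics/scene0.png

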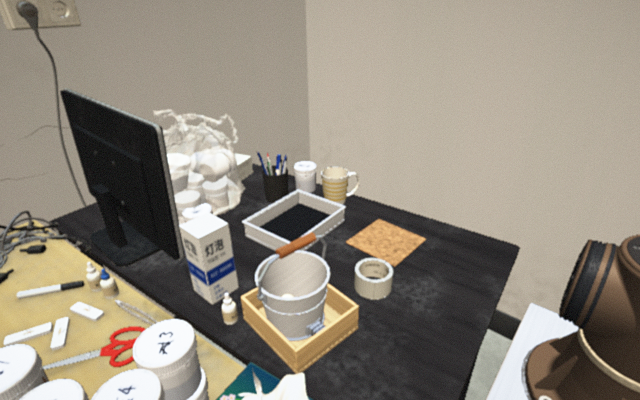

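View pics/top0.png

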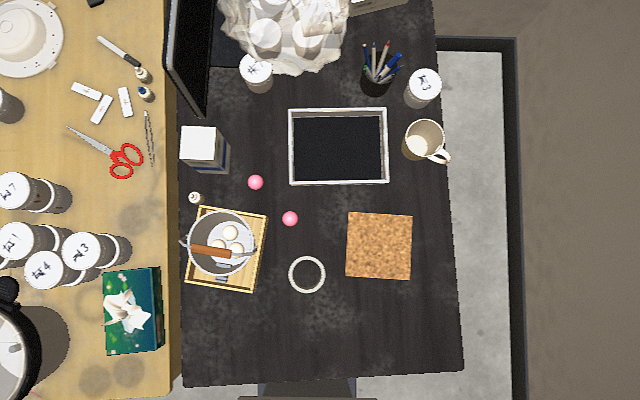

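The scene picture shows the pail at (297,290) in the crate, with the bail grip at about (296,245) and the tab at (316,327). The tray is at (295,220), the mat at (386,241) and the tape at (374,278). In the top picture the grip is at about (210,252), the mat at (379,246) and the tray at (338,146). The pink balls at (255,182) and (290,218) are look-alikes and stay put.

The grip could only be confused with the crate's wooden edges. For the balls, the white ones in the pail at (231,233), (219,247) and (236,250) are wanted, and the pink ones are not. I'll check this in one close crop.

```bash
cat > h.py <<'E'
import numpy as np,cv2
from station import optics
def cal(n):
    c=optics.calibration(n); return np.array([[c['fx'],0,c['cx']],[0,c['fy'],c['cy']],[0,0,1]]),np.array(c['extrinsics'])
def proj(n,p):
    K,E=cal(n); p=np.atleast_2d(p); q=(E[:3,:3]@p.T+E[:3,3:]); u=K@q; return (u[:2]/u[2]).T
def ray(n,uv):
    K,E=cal(n); d=E[:3,:3].T@np.linalg.solve(K,[*uv,1]); return -E[:3,:3].T@E[:3,3],d/np.linalg.norm(d)
def atz(n,uv,z):
    o,d=ray(n,uv); return o+d*(z-o[2])/d[2]
def tri(a,b):  # a: scene px, b: top px
    (o1,d1),(o2,d2)=ray('scene',a),ray('top',b)
    s=np.linalg.lstsq(np.stack([d1,-d2],1),o2-o1,rcond=None)[0]
    p,q=o1+s[0]*d1,o2+s[1]*d2; return (p+q)/2,np.linalg.norm(p-q)
E
python3 - <<'E'
import cv2,numpy as np
s=cv2.imread('pics/scene0.png');t=cv2.imread('pics/top0.png')
a=cv2.resize(s[230:370,235:365],None,fx=4,fy=4,interpolation=cv2.INTER_CUBIC)[:, :400*2]
b=cv2.resize(t[200:300,175:275],None,fx=5.6,fy=5.6,interpolation=cv2.INTER_CUBIC)
a=cv2.resize(s[230:370,240:360],(343,400),interpolation=cv2.INTER_CUBIC)
b=cv2.resize(t[200:300,175:275],(400,400),interpolation=cv2.INTER_CUBIC)
cv2.imwrite('pics/c1.png',np.hstack([a,b]))
E
```

```text
(no output)
```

View pics/c1.png

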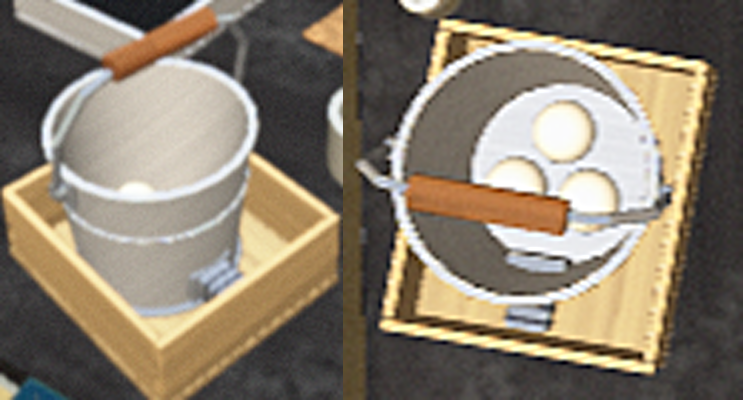

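In the crop the grip ends lie at scene (279.5,252.7) and (313.5,237.7), and at top (191.3,247.5) and (231,253.8). The rim centre is at top (221.4,242.8) and the tab at top (221.5,279.3) and scene about (316,327). The three balls in the pail are white, so this is the right pail.

Run:
```python
from h import *
np.set_printoptions(precision=4,suppress=True)
a,ea=tri((279.5,252.7),(191.3,247.5)); b,eb=tri((313.5,237.7),(231,253.8)); c,ec=tri((296.3,245),(211.1,250.8))
print('grip',a,ea,b,eb,c,ec,'len',np.linalg.norm(a-b),'yaw of pail y',np.degrees(np.arctan2(*(a-b)[[1,0]]))-90)
t,et=tri((316,327),(221.5,279.3)); print('tab',t,et, atz('top',(221.5,279.3),.038))
print('rim',atz('top',(221.4,242.75),.121))
C=np.array([atz('top',p,.06) for p in((200,205.5),(266.8,216.3),(253.5,292.5),(185,281.8))]);print('crate',C,C.mean(0))
C=np.array([atz('top',p,.004) for p in((348,212),(412,215),(410,279),(346,276))]);print('mat',C,C.mean(0))
C=np.array([atz('top',p,.047) for p in((289,108),(387,108),(389,183),(290,185))]);print('tray',C,C.mean(0))
print('tape',atz('top',(307,274),.048),'mug',atz('top',(424,138),.1),'carton',atz('top',(198,142),.17))
for p in((255,182),(290,218)): print('pink',atz('top',p,.018))
```

```text
grip [0.4872 0.2237 0.1931] 0.0027122634982958507 [0.4767 0.1498 0.1873] 0.0024121313045652585 [0.4823 0.1875 0.1902] 0.001100238047957161 len 0.07486824452120963 yaw of pail y -8.074439066975259
tab [0.4239 0.1981 0.0406] 0.012791451667737184 [0.4187 0.1946 0.038 ]
rim [0.4986 0.1823 0.121 ]
crate [[0.5798 0.2443 0.06  ]
 [0.5588 0.0966 0.06  ]
 [0.3934 0.1204 0.06  ]
 [0.4137 0.2689 0.06  ]] [0.4864 0.1825 0.06  ]
mat [[ 0.5763 -0.0875  0.004 ]
 [ 0.5721 -0.2377  0.004 ]
 [ 0.4242 -0.2321  0.004 ]
 [ 0.4285 -0.0843  0.004 ]] [ 0.5003 -0.1604  0.004 ]
tray [[ 0.8097  0.0543  0.047 ]
 [ 0.8149 -0.1713  0.047 ]
 [ 0.6403 -0.1758  0.047 ]
 [ 0.6312  0.0477  0.047 ]] [ 0.724  -0.0613  0.047 ]
tape [0.4341 0.0055 0.048 ] mug [ 0.7325 -0.2422  0.1   ] carton [0.6967 0.2275 0.17  ]
pink [0.6407 0.1301 0.018 ]
pink [0.5587 0.0471 0.018 ]
```

>>> arm_command(increments=[{"tx":0.58,"ty":-0.92,"tz":0.6,"az":-0.181},{"tx":0.58,"ty":-0.92,"tz":0.6,"az":-0.181},{"tx":0.58,"ty":-0.92,"tz":0.6,"az":-0.181},{"tx":0.58,"ty":-0.92,"tz":0.6,"az":-0.181}])

```text
invalid input at $.increments[0]: expected keys tx, ty, tz, ax, ay, az, jaw
```

Run:
```python
from station import get_obs, optics, workorder, r
o=get_obs(); print(repr(o['q']),o['tool_pos'],o['tcp_rot'],o['t'],[a for a in dir(r) if a[0]!='_'])
```

```text
array([ 1.57107458e+00,  3.59320091e-01,  1.11384310e-02, -3.24660444e-04,
       -1.22413280e+00, -2.88122796e-01]) [0.19150604 0.6467922  0.23044612] [ 3.10755675e+00 -4.50535823e-01 -1.31784212e-04] 0.1 ['MotionError', 'pinch_z']
```

>>> arm_command(increments=[{"tx":0.58,"ty":-0.92,"tz":0.6,"ax":0,"ay":0,"az":-0.181,"jaw":-1},{"tx":0.58,"ty":-0.92,"tz":0.6,"ax":0,"ay":0,"az":-0.181,"jaw":-1},{"tx":0.58,"ty":-0.92,"tz":0.6,"ax":0,"ay":0,"az":-0.181,"jaw":-1},{"tx":0.58,"ty":-0.92,"tz":0.6,"ax":0,"ay":0,"az":-0.181,"jaw":-1}])

```text
t: 0.43
tool_pos: [0.2525, 0.5525, 0.2964]
tcp_rot: [-3.007, 0.891, -0.001]
ft_force: [0.1, 0.4, 0.3]
width: 0.998
gripper_force: 0.0
```

```bash
cat > log.py <<'E'
from station import get_obs
import json,numpy as np
np.set_printoptions(precision=4,suppress=True)
o=get_obs(); open('log.txt','a').write(json.dumps([list(map(float,o[k])) for k in('q','tool_pos','tcp_rot')])+'\n')
print(o['t'],o['q'],o['tool_pos'],o['tcp_rot'],o['ft_force'],o['width'],o['gripper_force'])
E
echo '[[1.57107458,0.359320091,0.0111384310,-0.000324660444,-1.22413280,-0.288122796],[0.19150604,0.6467922,0.23044612],[3.10755675,-0.450535823,-0.000131784212]]'>log.txt; python3 log.py
```

```text
0.4333 [ 1.4644  0.2104 -0.0463  0.0017 -1.3086 -0.4705] [0.2525 0.5525 0.2964] [-3.0066  0.8914 -0.001 ] [0.1399 0.4373 0.3334] 0.9976444097614293 0.0
```

>>> arm_command(increments=[{"tx":0.57,"ty":-0.91,"tz":0,"ax":0,"ay":0,"az":-0.181,"jaw":-1},{"tx":0.57,"ty":-0.91,"tz":0,"ax":0,"ay":0,"az":-0.181,"jaw":-1},{"tx":0.57,"ty":-0.91,"tz":0,"ax":0,"ay":0,"az":-0.181,"jaw":-1}])

```text
t: 0.68
tool_pos: [0.3075, 0.4613, 0.2913]
tcp_rot: [2.852, -1.315, -0.0]
ft_force: [-0.2, 0.9, 0.4]
width: 1.002
gripper_force: 0.0
```

>>> arm_command(increments=[{"tx":0.57,"ty":-0.91,"tz":0,"ax":0,"ay":0,"az":-0.181,"jaw":-1},{"tx":0.57,"ty":-0.91,"tz":0,"ax":0,"ay":0,"az":-0.181,"jaw":-1},{"tx":0.57,"ty":-0.91,"tz":0,"ax":0,"ay":0,"az":-0.181,"jaw":-1}])

```text
t: 0.93
tool_pos: [0.3645, 0.3701, 0.2913]
tcp_rot: [2.637, -1.706, 0.0]
ft_force: [0.6, -0.1, -0.7]
width: 1.004
gripper_force: 0.0
```

>>> arm_command(increments=[{"tx":0.57,"ty":-0.91,"tz":0,"ax":0,"ay":0,"az":-0.181,"jaw":-1},{"tx":0.57,"ty":-0.91,"tz":0,"ax":0,"ay":0,"az":-0.181,"jaw":-1},{"tx":0.57,"ty":-0.91,"tz":0,"ax":0,"ay":0,"az":-0.181,"jaw":-1}])

```text
t: 1.18
tool_pos: [0.4214, 0.2793, 0.2913]
tcp_rot: [2.369, -2.063, 0.0]
ft_force: [-0.0, 1.2, -0.8]
width: 1.0
gripper_force: 0.0
```

>>> arm_command(increments=[{"tx":0.57,"ty":-0.91,"tz":0,"ax":0,"ay":0,"az":-0.181,"jaw":-1},{"tx":0.57,"ty":-0.91,"tz":0,"ax":0,"ay":0,"az":-0.181,"jaw":-1},{"tx":0.57,"ty":-0.91,"tz":0,"ax":0,"ay":0,"az":-0.181,"jaw":-1},{"tx":0.57,"ty":-0.91,"tz":0,"ax":0,"ay":0,"az":-0.181,"jaw":-1},{"tx":0.57,"ty":-0.91,"tz":0,"ax":0,"ay":0,"az":-0.181,"jaw":-1},{"tx":0.57,"ty":-0.91,"tz":0,"ax":0,"ay":0,"az":-0.181,"jaw":-1}])

```text
t: 1.68
tool_pos: [0.4774, 0.1912, 0.291]
tcp_rot: [2.062, -2.37, -0.0]
ft_force: [-0.2, -0.1, 1.0]
width: 0.999
gripper_force: 0.0
```

```bash
python3 log.py
```

```text
1.6833 [ 0.7628  0.0564 -0.2392 -0.0003 -1.2756 -0.9014] [0.4774 0.1912 0.291 ] [ 2.062  -2.3697 -0.0004] [-0.2145 -0.096   1.0093] 0.99877037470455 0.0
```

>>> arm_command(increments=[{"tx":0.05,"ty":-0.04,"tz":-0.6,"ax":0,"ay":0,"az":0,"jaw":-1},{"tx":0.05,"ty":-0.04,"tz":-0.6,"ax":0,"ay":0,"az":0,"jaw":-1},{"tx":0.05,"ty":-0.04,"tz":-0.6,"ax":0,"ay":0,"az":0,"jaw":-1}])

```text
t: 1.93
tool_pos: [0.48, 0.1868, 0.2271]
tcp_rot: [2.059, -2.363, -0.002]
ft_force: [-0.9, -1.4, -0.5]
width: 1.001
gripper_force: 0.0
```

>>> arm_command(increments=[{"tx":0,"ty":0,"tz":-0.3,"ax":0,"ay":0,"az":0,"jaw":-1},{"tx":0,"ty":0,"tz":-0.6,"ax":0,"ay":0,"az":0,"jaw":-1},{"tx":0,"ty":0,"tz":-0.6,"ax":0,"ay":0,"az":0,"jaw":-1},{"tx":0,"ty":0,"tz":-0.6,"ax":0,"ay":0,"az":0,"jaw":-1},{"tx":0,"ty":0,"tz":-0.6,"ax":0,"ay":0,"az":0,"jaw":-1}])

```text
t: 2.35
tool_pos: [0.4836, 0.1884, 0.1735]
tcp_rot: [-2.063, 2.367, -0.001]
ft_force: [-0.1, 0.9, 0.9]
width: 0.999
gripper_force: 0.0
```

```bash
python3 log.py
python3 - <<'E'
from h import *
s=optics.snapshot('scene');t=optics.snapshot('top')
a=cv2.resize(s[180:330,230:380],(560,560),interpolation=cv2.INTER_CUBIC);b=cv2.resize(t[200:300,175:235],(240,400),interpolation=cv2.INTER_CUBIC)
b=np.vstack([b,np.zeros((160,240,3),np.uint8)])
cv2.imwrite('pics/c2.png',np.hstack([a,b])[:,:,::-1])
E
```

```text
2.35 [ 0.7508  0.1484 -0.4138  0.0011 -1.0065 -0.8882] [0.4836 0.1884 0.1735] [-2.063   2.3665 -0.0014] [-0.0529  0.8625  0.909 ] 0.9985752569635407 0.0
```

View pics/c2.png

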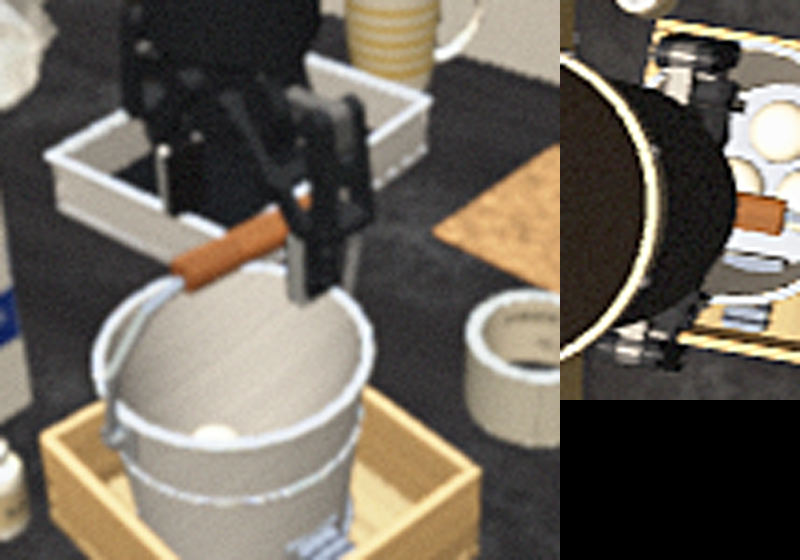

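The crop shows the tube between the two open fingers, with the near pad at about crop (312,265), where a centred grasp would put it. I'll close.

>>> arm_command(increments=[{"tx":0,"ty":0,"tz":0,"ax":0,"ay":0,"az":0,"jaw":1},{"tx":0,"ty":0,"tz":0,"ax":0,"ay":0,"az":0,"jaw":1},{"tx":0,"ty":0,"tz":0,"ax":0,"ay":0,"az":0,"jaw":1},{"tx":0,"ty":0,"tz":0,"ax":0,"ay":0,"az":0,"jaw":1},{"tx":0,"ty":0,"tz":0,"ax":0,"ay":0,"az":0,"jaw":1},{"tx":0,"ty":0,"tz":0,"ax":0,"ay":0,"az":0,"jaw":1},{"tx":0,"ty":0,"tz":0,"ax":0,"ay":0,"az":0,"jaw":1},{"tx":0,"ty":0,"tz":0,"ax":0,"ay":0,"az":0,"jaw":1},{"tx":0,"ty":0,"tz":0,"ax":0,"ay":0,"az":0,"jaw":1},{"tx":0,"ty":0,"tz":0,"ax":0,"ay":0,"az":0,"jaw":1}])

```text
t: 3.28
tool_pos: [0.4827, 0.1872, 0.1716]
tcp_rot: [-2.062, 2.37, -0.0]
ft_force: [-1.5, -0.8, 5.3]
width: 0.19
gripper_force: 58.4
```

>>> arm_command(increments=[{"tx":0.06,"ty":-0.01,"tz":0.01,"ax":0.008,"ay":0.06,"az":0,"jaw":1},{"tx":0.125,"ty":-0.02,"tz":0.02,"ax":0.017,"ay":0.12,"az":0,"jaw":1},{"tx":0.125,"ty":-0.02,"tz":0.02,"ax":0.017,"ay":0.12,"az":0,"jaw":1},{"tx":0.125,"ty":-0.02,"tz":0.02,"ax":0.017,"ay":0.12,"az":0,"jaw":1},{"tx":0.125,"ty":-0.02,"tz":0.02,"ax":0.017,"ay":0.12,"az":0,"jaw":1},{"tx":0.125,"ty":-0.02,"tz":0.02,"ax":0.017,"ay":0.12,"az":0,"jaw":1}])

```text
t: 3.78
tool_pos: [0.4952, 0.1853, 0.173]
tcp_rot: [1.976, -2.271, -0.216]
ft_force: [1.4, 1.0, 0.5]
width: 0.192
gripper_force: 61.4
```

```bash
python3 log.py
```

```text
3.7833 [ 0.628   0.2722 -0.21   -0.1396 -1.2287 -0.7105] [0.4952 0.1853 0.173 ] [ 1.9757 -2.2706 -0.2164] [1.355  1.0075 0.5345] 0.19198929535428247 61.41714334487915
```

```bash
cat > kin.py <<'E'
import json,numpy as np
from scipy.optimize import least_squares
from scipy.spatial.transform import Rotation as R
D=[json.loads(l) for l in open('log.txt')]
def rx(a):return R.from_euler('x',a)
def ry(a):return R.from_euler('y',a)
def rz(a):return R.from_euler('z',a)
def fk(q,p,s4=1,s6=1):
    a1,d1,z0,L2,L3,a3,d2,Lt=p[:8]
    A=rz(q[0]); B=A*ry(q[1]); C=B*ry(-q[2]); Dd=C*rx(s4*q[3]); E=Dd*ry(-q[4]); F=E*rx(s6*q[5])
    pos=A.apply([a1,d1,z0])+B.apply([0,0,L2])+C.apply([L3,0,a3])+E.apply([Lt,d2,0])
    return pos,F
P0=np.array([.0,-.1,.33,.4,.4,.0,-.09,.3])
def fit(s4,s6):
    M=(fk(D[0][0],P0,s4,s6)[1]).inv()*R.from_rotvec(D[0][2])
    def res(p):
        e=[]
        for q,t,w in D:
            x,F=fk(q,p,s4,s6); e+=list((x-t)/.001)+list(((F*M).inv()*R.from_rotvec(w)).as_rotvec()/.01)
        return np.array(e+list((p-P0)/.3))
    s=least_squares(res,P0); return s.x,s.cost,M,res(s.x)
best=min(((fit(a,b),a,b) for a in(1,-1) for b in(1,-1)),key=lambda k:k[0][1])
(P,cost,M,rs),S4,S6=best
def FK(q): x,F=fk(q,P,S4,S6); return x,F*M
E
python3 - <<'E'
from kin import *
np.set_printoptions(precision=3,suppress=True)
print(P,cost,S4,S6,M.as_matrix()); print(rs[:-8].reshape(-1,6))
E
```

```text
[-0.    -0.     0.199  0.602  0.464 -0.    -0.192  0.373] 0.4865062758564684 -1 -1 [[ 0.  0.  1.]
 [-1.  0.  0.]
 [-0. -1.  0.]]
[[ 0.001 -0.011 -0.001  0.     0.    -0.   ]
 [ 0.001  0.002 -0.002 -0.     0.    -0.   ]
 [ 0.009  0.008 -0.004 -0.     0.    -0.   ]
 [-0.001 -0.002 -0.01  -0.     0.    -0.   ]
 [-0.001  0.001  0.018 -0.     0.    -0.   ]]
```

```bash
cat > plan.py <<'E'
from kin import *
lo=np.array([-3.07,-1.43,-1.02,-3.03,-3.05,-3.03])+.04; hi=np.array([3.07,2.12,1.25,1.67,-0.03,3.03])-.04
def ik(x,Rt,seeds):
    best=None
    for s in seeds:
        f=lambda q:(lambda a:np.r_[(a[0]-x)*10,(a[1].inv()*Rt).as_rotvec()])(FK(q))
        r=least_squares(f,np.clip(s,lo+.01,hi-.01),bounds=(lo,hi),max_nfev=60)
        if r.cost<1e-6: return r.x
    return None
PZ=.0187
def tool(pp,Rp,tau,flip):
    z=np.array([np.sin(tau),0,-np.cos(tau)]); y=np.array([0,1.,0])*(1 if flip else -1); x=np.cross(y,z)
    Rt=Rp*R.from_matrix(np.stack([x,y,z],1)); g=np.array([-.075,0,.022])
    return pp+Rp.apply(g)+PZ*Rt.apply([0,0,1]),Rt
def pourpose(lip,phi,beta,th):
    k=[-np.sin(phi),np.cos(phi),0]
    Rp=R.from_rotvec(np.array(k)*th)*rz(phi-beta)
    l=np.array([.066*np.cos(beta),.066*np.sin(beta),.115])
    return lip-Rp.apply(l),Rp
def links(q):
    A=rz(q[0]);B=A*ry(q[1]);C=B*ry(-q[2]);E=C*rx(S4*q[3])*ry(-q[4])
    s=np.array([0,0,P[2]]);e=s+B.apply([0,0,P[3]]);w=e+C.apply([P[4],0,0]);w2=w+E.apply([0,P[6],0]);return e,w,w2
E
cat > scan.py <<'E'
from plan import *
rad=np.radians
seeds=[np.array([a,.6,-.1,b,-1.5,c]) for a,b,c in((.3,-1,0),(.5,-1,-1.5),(.3,0,1),(.3,.8,0),(-.3,-2,1.5))]
mat=np.array([.50,-.16,.004]);out=[]
for psi in range(-180,180,20):
  for fl in(0,1):
    g=None
    q=ik(*tool(mat,rz(rad(psi)),rad(40),fl),seeds)
    if q is None: continue
    for b in(-90,-70,-50,-30,30,50,70,90):
        phi=psi+b; d=np.array([np.cos(rad(phi)),np.sin(rad(phi)),0])
        c=np.array([.724,-.061,.045]); ext=1/max(abs(d[0])/.08,abs(d[1])/.105)
        lip=c-d*(ext-.065); qs=[q];ok=1
        for th,z in((0,.2),(40,.15),(80,.03),(110,0)):
            pp,Rp=pourpose(lip+[0,0,z],rad(phi),rad(b),rad(th)); n=ik(*tool(pp,Rp,rad(40),fl),[qs[-1]]+seeds)
            if n is None: ok=0;break
            qs.append(n)
        if ok:
            Q=np.array(qs); m=np.minimum(Q-lo,hi-Q).min(); L=np.array([links(x) for x in qs])
            out.append((psi,fl,b,phi,round(m,2),round(np.abs(np.diff(Q,axis=0)).max(),2),round(L[1:,1:,2].min(),3),round(L[0,:,2].min(),3)))
for o in sorted(out,key=lambda o:-o[6]): print(o)
E
time timeout 500 python3 scan.py
```

```text
(-140, 1, 30, -110, np.float64(0.0), np.float64(1.19), np.float64(0.293), np.float64(0.269))
(-140, 0, 30, -110, np.float64(0.25), np.float64(1.19), np.float64(0.292), np.float64(0.269))
(-120, 0, 30, -90, np.float64(0.41), np.float64(0.9), np.float64(0.292), np.float64(0.262))
(-120, 1, 30, -90, np.float64(0.01), np.float64(0.9), np.float64(0.292), np.float64(0.262))
(-100, 0, -30, -130, np.float64(0.13), np.float64(1.46), np.float64(0.292), np.float64(0.266))
(-100, 0, 30, -70, np.float64(0.21), np.float64(0.76), np.float64(0.292), np.float64(0.266))
(-100, 1, -30, -130, np.float64(0.07), np.float64(4.82), np.float64(0.292), np.float64(0.266))
(20, 0, -30, -10, np.float64(0.21), np.float64(5.22), np.float64(0.292), np.float64(0.298))
(20, 1, -30, -10, np.float64(0.21), np.float64(1.06), np.float64(0.292), np.float64(0.298))
(40, 1, -30, 10, np.float64(0.14), np.float64(0.79), np.float64(0.292), np.float64(0.298))
(60, 0, -30, 30, np.float64(0.08), np.float64(5.58), np.float64(0.274), np.float64(0.298))
(60, 1, -30, 30, np.float64(0.35), np.float64(0.7), np.float64(0.274), np.float6
[... 5052 characters left out ...]
)
(-100, 0, 90, -10, np.float64(0.21), np.float64(0.58), np.float64(0.008), np.float64(0.266))
(140, 1, -90, 50, np.float64(0.17), np.float64(0.54), np.float64(-0.02), np.float64(0.298))
(-140, 1, -90, -230, np.float64(0.2), np.float64(1.23), np.float64(-0.021), np.float64(0.269))
(-180, 0, -90, -270, np.float64(0.0), np.float64(1.08), np.float64(-0.061), np.float64(0.298))
(-180, 1, -90, -270, np.float64(0.0), np.float64(1.08), np.float64(-0.061), np.float64(0.298))
(160, 0, -90, 70, np.float64(0.19), np.float64(0.81), np.float64(-0.063), np.float64(0.298))
(160, 1, -90, 70, np.float64(0.19), np.float64(0.81), np.float64(-0.063), np.float64(0.298))
real	0m18.947s
user	0m18.975s
sys	0m0.199s
```

```bash
cat > scan2.py <<'E'
from plan import *
np.set_printoptions(precision=2,suppress=True)
rad=np.radians
seeds=[np.array([a,.6,-.1,b,-1.5,c]) for a,b,c in((.3,-1,0),(.5,-1,-1.5),(.3,0,1),(.3,.8,0),(-.3,-2,1.5))]
mat=np.array([.50,-.16,.004])
for psi in (50,60,70,80):
  for b in(-30,-40,-50):
   for tau in (40,45):
    qs=[ik(*tool(mat,rz(rad(psi)),rad(tau),1),seeds)]; phi=psi+b
    d=np.array([np.cos(rad(phi)),np.sin(rad(phi)),0]);c=np.array([.724,-.061,.045]); ext=1/max(abs(d[0])/.08,abs(d[1])/.105)
    lip=c-d*(ext-.065);W=[]
    pts=[(mat+[0,0,.15],rz(rad(psi)))]+[pourpose(lip+[0,0,z],rad(phi),rad(b),rad(th)) for th,z in((0,.15),(40,.13),(78,.02),(95,.01),(112,0))]
    for pp,Rp in pts:
        x,Rt=tool(pp,Rp,rad(tau),1); n=ik(x,Rt,[qs[-1]]) if qs[-1] is not None else None; qs.append(n); 
    if any(q is None for q in qs): print(psi,b,tau,'fail');continue
    Q=np.array(qs);print(psi,b,tau,'m',np.minimum(Q-lo,hi-Q).min().round(2),'step',np.abs(np.diff(Q,axis=0)).max().round(2),'wrists end',links(Q[-1])[1],links(Q[-1])[2],'grasp',links(Q[0])[2],'tcp',FK(Q[-1])[0])
E
python3 scan2.py
```

```text
50 -30 40 m 0.17 step 0.84 wrists end [1.02 0.08 0.31] [ 1.03 -0.11  0.28] grasp [ 0.31 -0.39  0.3 ] tcp [ 0.66 -0.12  0.2 ]
50 -30 45 m 0.18 step 0.9 wrists end [1.02 0.06 0.34] [ 1.02 -0.13  0.31] grasp [ 0.29 -0.41  0.28] tcp [ 0.67 -0.12  0.2 ]
50 -40 40 m 0.01 step 0.81 wrists end [ 1.03 -0.07  0.39] [ 1.01 -0.21  0.25] grasp [ 0.31 -0.39  0.3 ] tcp [ 0.66 -0.11  0.19]
50 -40 45 m 0.05 step 0.89 wrists end [ 1.02 -0.08  0.4 ] [ 1.   -0.22  0.28] grasp [ 0.29 -0.41  0.28] tcp [ 0.66 -0.11  0.19]
50 -50 40 m 0.08 step 0.77 wrists end [ 1.   -0.21  0.39] [ 0.97 -0.29  0.22] grasp [ 0.31 -0.39  0.3 ] tcp [ 0.65 -0.11  0.18]
50 -50 45 m 0.12 step 0.85 wrists end [ 0.99 -0.21  0.4 ] [ 0.96 -0.31  0.24] grasp [ 0.29 -0.41  0.28] tcp [ 0.65 -0.11  0.18]
60 -30 40 m 0.32 step 0.77 wrists end [1.   0.13 0.26] [ 1.03 -0.06  0.28] grasp [ 0.35 -0.42  0.3 ] tcp [ 0.67 -0.13  0.2 ]
60 -30 45 m 0.3 step 0.81 wrists end [1.   0.11 0.3 ] [ 1.02 -0.08  0.31] grasp [ 0.34 -0.44  0.28] tcp [ 0.67 -0.13  0.2 ]
60 -40 40 m 0.05 step 0.76 wrists end [1.04 0.02 0.32] [ 1.03 -0.16  0.25] grasp [ 0.35 -0
[... 871 characters left out ...]
91 0.18 0.21] [0.99 0.02 0.28] grasp [ 0.45 -0.46  0.3 ] tcp [ 0.67 -0.17  0.2 ]
80 -30 45 m 0.64 step 0.6 wrists end [0.92 0.17 0.25] [0.99 0.   0.31] grasp [ 0.44 -0.48  0.28] tcp [ 0.67 -0.17  0.2 ]
80 -40 40 m 0.36 step 0.62 wrists end [0.99 0.12 0.21] [ 1.03 -0.06  0.25] grasp [ 0.45 -0.46  0.3 ] tcp [ 0.68 -0.15  0.19]
80 -40 45 m 0.31 step 0.64 wrists end [1.   0.11 0.25] [ 1.03 -0.08  0.28] grasp [ 0.44 -0.48  0.28] tcp [ 0.68 -0.15  0.19]
80 -50 40 m 0.05 step 0.63 wrists end [1.04 0.05 0.24] [ 1.04 -0.14  0.22] grasp [ 0.45 -0.46  0.3 ] tcp [ 0.67 -0.15  0.18]
80 -50 45 m 0.0 step 0.66 wrists end [1.04 0.02 0.29] [ 1.04 -0.17  0.24] grasp [ 0.44 -0.48  0.28] tcp [ 0.67 -0.15  0.18]
```

```bash
cat > scan3.py <<'E'
from plan import *
np.set_printoptions(precision=2,suppress=True)
rad=np.radians
seeds=[np.array([a,.6,-.1,b,-1.5,c]) for a,b,c in((.3,-1,0),(.5,-1,-1.5),(.3,0,1),(.3,.8,0),(-.3,-2,1.5))]
tau=rad(42);res=[]
for phi in range(-180,180,15):
  d=np.array([np.cos(rad(phi)),np.sin(rad(phi)),0]);c=np.array([.724,-.061,.045]); ext=1/max(abs(d[0])/.08,abs(d[1])/.105)
  lip=c-d*(ext-.065)
  for b in(-90,-75,-60,-45,-30,-15,0,15,30,45,60,75,90):
   for fl in (0,1):
    pp,Rp=pourpose(lip,rad(phi),rad(b),rad(108)); x,Rt=tool(pp,Rp,tau,fl)
    q=ik(x,Rt,seeds)
    if q is None: continue
    e,w,w2=links(q)
    if max(w[0],w2[0])>.85 or min(w[2],w2[2])<.13: continue
    res.append((phi,b,phi-b,fl,np.minimum(q-lo,hi-q).min().round(2),q,w,w2,x))
for r in res: print(*r)
E
python3 scan3.py
```

```text
-180 -15 -165 0 0.13 [-0.36  0.37 -0.62 -2.86 -0.61  1.67] [ 0.44 -0.17  0.37] [0.46 0.02 0.34] [ 0.8  -0.04  0.2 ]
-180 -15 -165 1 0.13 [-0.36  0.37 -0.62 -2.86 -0.61 -1.47] [ 0.44 -0.17  0.37] [0.46 0.02 0.34] [ 0.8  -0.04  0.2 ]
-180 0 -180 0 0.34 [-0.37  0.33 -0.36 -2.18 -0.41  0.8 ] [ 0.51 -0.2   0.47] [ 0.46 -0.06  0.35] [ 0.8  -0.06  0.2 ]
-180 0 -180 1 0.34 [-0.37  0.33 -0.36 -2.18 -0.41 -2.34] [ 0.51 -0.2   0.47] [ 0.46 -0.06  0.35] [ 0.8  -0.06  0.2 ]
-180 15 -195 0 0.48 [-0.4   0.36 -0.26 -1.82 -0.55  0.28] [ 0.54 -0.23  0.49] [ 0.46 -0.14  0.34] [ 0.8  -0.08  0.2 ]
-180 15 -195 1 0.12 [-0.4   0.36 -0.26 -1.82 -0.55 -2.87] [ 0.54 -0.23  0.49] [ 0.46 -0.14  0.34] [ 0.8  -0.08  0.2 ]
-180 30 -210 0 0.74 [-0.49  0.45 -0.19 -1.73 -0.81  0.06] [ 0.56 -0.3   0.46] [ 0.47 -0.22  0.31] [ 0.8  -0.09  0.19]
-180 45 -225 0 0.86 [-0.57  0.57 -0.12 -1.71 -1.05 -0.09] [ 0.57 -0.37  0.41] [ 0.49 -0.28  0.27] [ 0.81 -0.11  0.18]
-180 60 -240 0 0.95 [-0.63  0.71 -0.03 -1.73 -1.27 -0.22] [ 0.59 -0.43  0.34] [ 0.51 -0.33  0.2 ] [ 0.81 -0.12  0.17]
-180 60 -240 1 0.07 [-0.63  0.71 -0.03 -1.73
[... 22236 characters left out ...]
0.1  0.2]
165 15 150 1 0.42 [-0.45  0.35 -0.42 -2.33 -0.49 -2.44] [ 0.48 -0.23  0.44] [ 0.45 -0.07  0.34] [ 0.8 -0.1  0.2]
165 30 135 0 0.6 [-0.52  0.4  -0.35 -2.06 -0.67  0.3 ] [ 0.5  -0.28  0.44] [ 0.44 -0.15  0.31] [ 0.8  -0.11  0.19]
165 30 135 1 0.15 [-0.52  0.4  -0.35 -2.06 -0.67 -2.84] [ 0.5  -0.28  0.44] [ 0.44 -0.15  0.31] [ 0.8  -0.11  0.19]
165 45 120 0 0.68 [-0.61  0.51 -0.3  -1.98 -0.93  0.11] [ 0.5  -0.35  0.39] [ 0.44 -0.21  0.27] [ 0.8  -0.13  0.18]
165 60 105 0 0.74 [-0.67  0.65 -0.24 -1.95 -1.17 -0.03] [ 0.51 -0.41  0.31] [ 0.45 -0.27  0.2 ] [ 0.8  -0.14  0.17]
165 75 90 0 0.81 [-0.71  0.81 -0.17 -1.96 -1.4  -0.15] [ 0.53 -0.45  0.23] [ 0.46 -0.3   0.13] [ 0.8  -0.14  0.16]
```

```bash
cat > scan4.py <<'E'
from plan import *
np.set_printoptions(precision=2,suppress=True)
rad=np.radians
seeds=[np.array([a,.6,-.1,b,-1.5,c]) for a,b,c in((.3,-1,0),(.5,-1,-1.5),(.3,0,1),(.3,.8,0),(-.3,-2,1.5),(-.4,.0,1.5),(-.4,-1,-1.5))]
for mx in(.50,.515):
 mat=np.array([mx,-.16,.004])
 for psi in(-45,-30,-15,0,15,30,45):
  for fl in(0,1):
   for tau in(40,46):
    t=rad(tau); x,Rt=tool(mat,rz(rad(psi)),t,fl)
    qg=ik(x,Rt,seeds); qp=ik(x-.1*Rt.apply([0,0,1]),Rt,seeds); ql=ik(x+[0,0,.15],Rt,seeds)
    pp,Rp=pourpose(np.array([.715,.0,.20]),rad(-90),rad(-45),0); qc=ik(*tool(pp,Rp,t,fl),seeds)
    print(mx,psi,fl,tau,*[None if q is None else (q,np.minimum(q-lo,hi-q).min().round(2)) for q in(qp,qg,ql)],qc)
E
python3 scan4.py
```

```text
0.5 -45 0 40 None None None [ 0.58  0.41 -0.82  1.35 -0.7  -1.03]
0.5 -45 0 46 None None None [ 0.58  0.43 -0.85  1.49 -0.79 -1.17]
0.5 -45 1 40 None None None [ 0.58  0.41 -0.82  1.35 -0.7   2.11]
0.5 -45 1 46 None None None [ 0.58  0.43 -0.85  1.49 -0.79  1.97]
0.5 -30 0 40 None None None [ 0.58  0.41 -0.82  1.35 -0.7  -1.03]
0.5 -30 0 46 None None None [ 0.58  0.43 -0.85  1.49 -0.79 -1.17]
0.5 -30 1 40 None None None [ 0.58  0.41 -0.82  1.35 -0.7   2.11]
0.5 -30 1 46 None None None [ 0.58  0.43 -0.85  1.49 -0.79  1.97]
0.5 -15 0 40 None (array([-0.7 ,  0.21, -0.82, -1.95, -0.3 , -2.41]), np.float64(0.16)) None [ 0.58  0.41 -0.82  1.35 -0.7  -1.03]
0.5 -15 0 46 None None None [ 0.58  0.43 -0.85  1.49 -0.79 -1.17]
0.5 -15 1 40 None (array([-0.7 ,  0.21, -0.82, -1.95, -0.3 ,  0.73]), np.float64(0.16)) None [ 0.58  0.41 -0.82  1.35 -0.7   2.11]
0.5 -15 1 46 None None None [ 0.58  0.43 -0.85  1.49 -0.79  1.97]
0.5 0 0 40 (array([-0.18, -0.13, -0.9 , -0.8 , -0.16,  2.5 ]), np.float64(0.08)) (array([-0.62,  0.23, -0.72, -1.5 , -0.39, -2.72]), np.float64(0.26)) None [ 0.58  0.41 -0.82  1.
[... 7497 characters left out ...]
(array([-0.74,  0.5 , -0.35, -1.02, -1.  , -2.48]), np.float64(0.51)) (array([-0.7 ,  0.24, -0.28, -0.9 , -1.16, -2.8 ]), np.float64(0.19)) [ 0.58  0.43 -0.85  1.49 -0.79 -1.17]
0.515 45 1 40 (array([-0.76,  0.33, -0.33, -0.82, -1.07,  0.44]), np.float64(0.65)) (array([-0.66,  0.45, -0.37, -0.94, -0.91,  0.53]), np.float64(0.61)) (array([-0.61,  0.2 , -0.3 , -0.8 , -1.09,  0.21]), np.float64(0.68)) [ 0.58  0.41 -0.82  1.35 -0.7   2.11]
0.515 45 1 46 (array([-0.85,  0.39, -0.31, -0.91, -1.15,  0.58]), np.float64(0.67)) (array([-0.74,  0.5 , -0.35, -1.02, -1.  ,  0.66]), np.float64(0.63)) (array([-0.7 ,  0.24, -0.28, -0.9 , -1.16,  0.34]), np.float64(0.7)) [ 0.58  0.43 -0.85  1.49 -0.79  1.97]
```

>>> arm_command(increments=[{"tx":0,"ty":0,"tz":0.1,"ax":0,"ay":0,"az":0,"jaw":1},{"tx":0,"ty":0,"tz":0.25,"ax":0,"ay":0,"az":0,"jaw":1},{"tx":0,"ty":0,"tz":0.4,"ax":0,"ay":0,"az":0,"jaw":1},{"tx":0,"ty":0,"tz":0.55,"ax":0,"ay":0,"az":0,"jaw":1},{"tx":0,"ty":0,"tz":0.7,"ax":0,"ay":0,"az":0,"jaw":1},{"tx":0,"ty":0,"tz":0.85,"ax":0,"ay":0,"az":0,"jaw":1},{"tx":0,"ty":0,"tz":1,"ax":0,"ay":0,"az":0,"jaw":1},{"tx":0,"ty":0,"tz":1,"ax":0,"ay":0,"az":0,"jaw":1},{"tx":0,"ty":0,"tz":1,"ax":0,"ay":0,"az":0,"jaw":1}])

```text
t: 4.53
tool_pos: [0.4944, 0.1853, 0.2737]
tcp_rot: [1.977, -2.27, -0.218]
ft_force: [0.1, -0.5, -3.9]
width: 0.188
gripper_force: 61.2
```

```bash
python3 log.py
python3 - <<'E'
from h import *
s=optics.snapshot('scene')
a=cv2.resize(s[150:360,220:380],(400,525),interpolation=cv2.INTER_CUBIC)
cv2.imwrite('pics/c3.png',a[:,:,::-1])
E
```

```text
4.5333 [ 0.6286  0.1995 -0.0703 -0.1335 -1.4388 -0.7399] [0.4944 0.1853 0.2737] [ 1.9766 -2.2703 -0.2176] [ 0.1023 -0.5174 -3.9221] 0.18810269393112852 61.19304656982422
```

View pics/c3.png

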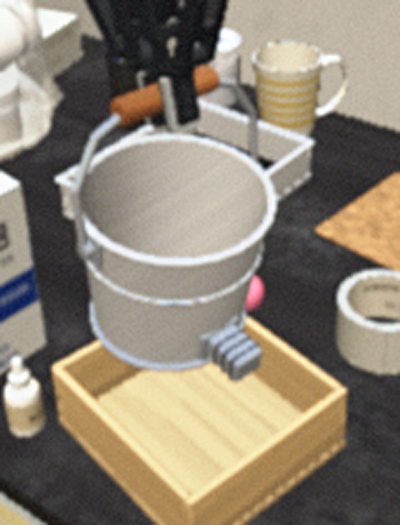

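The pail hangs level, clear of the crate, with its tab at crop (232,345). I'll carry it to the mat and turn it 48°.

>>> arm_command(increments=[{"tx":0,"ty":-0.12,"tz":0,"ax":0,"ay":0,"az":0.02,"jaw":1},{"tx":0.01,"ty":-0.35,"tz":0,"ax":0,"ay":0,"az":0.05,"jaw":1},{"tx":0.01,"ty":-0.6,"tz":0,"ax":0,"ay":0,"az":0.09,"jaw":1},{"tx":0.02,"ty":-0.87,"tz":0,"ax":0,"ay":0,"az":0.133,"jaw":1}])

```text
t: 4.92
tool_pos: [0.496, 0.0974, 0.2717]
tcp_rot: [2.194, -2.037, -0.197]
ft_force: [0.6, -0.4, -4.2]
width: 0.185
gripper_force: 61.0
```

>>> arm_command(increments=[{"tx":0,"ty":-0.22,"tz":0,"ax":0,"ay":0,"az":0.03,"jaw":1},{"tx":0.01,"ty":-0.44,"tz":0,"ax":0,"ay":0,"az":0.06,"jaw":1},{"tx":0.01,"ty":-0.66,"tz":0,"ax":0,"ay":0,"az":0.1,"jaw":1},{"tx":0.02,"ty":-0.87,"tz":0,"ax":0,"ay":0,"az":0.133,"jaw":1}])

```text
t: 5.25
tool_pos: [0.4979, 0.01, 0.2718]
tcp_rot: [2.385, -1.791, -0.174]
ft_force: [-0.3, 1.0, -3.8]
width: 0.188
gripper_force: 61.0
```

>>> arm_command(increments=[{"tx":0,"ty":-0.22,"tz":0,"ax":0,"ay":0,"az":0.03,"jaw":1},{"tx":0.01,"ty":-0.44,"tz":0,"ax":0,"ay":0,"az":0.06,"jaw":1},{"tx":0.01,"ty":-0.66,"tz":0,"ax":0,"ay":0,"az":0.1,"jaw":1},{"tx":0.02,"ty":-0.87,"tz":0,"ax":0,"ay":0,"az":0.133,"jaw":1}])

```text
t: 5.58
tool_pos: [0.4999, -0.0768, 0.2717]
tcp_rot: [2.551, -1.528, -0.15]
ft_force: [0.1, 0.3, -3.9]
width: 0.189
gripper_force: 61.0
```

>>> arm_command(increments=[{"tx":0,"ty":-0.22,"tz":0,"ax":0,"ay":0,"az":0.03,"jaw":1},{"tx":0.01,"ty":-0.44,"tz":0,"ax":0,"ay":0,"az":0.06,"jaw":1},{"tx":0.01,"ty":-0.64,"tz":0,"ax":0,"ay":0,"az":0.1,"jaw":1},{"tx":0.02,"ty":-0.78,"tz":0,"ax":0,"ay":0,"az":0.133,"jaw":1},{"tx":0.02,"ty":-0.84,"tz":0,"ax":0,"ay":0,"az":0.133,"jaw":1},{"tx":0.02,"ty":-0.86,"tz":0,"ax":0,"ay":0,"az":0.133,"jaw":1},{"tx":0.02,"ty":-0.86,"tz":0,"ax":0,"ay":0,"az":0.133,"jaw":1},{"tx":0.02,"ty":-0.86,"tz":0,"ax":0,"ay":0,"az":0.133,"jaw":1},{"tx":0.02,"ty":-0.86,"tz":0,"ax":0,"ay":0,"az":0.133,"jaw":1},{"tx":0.02,"ty":-0.86,"tz":0,"ax":0,"ay":0,"az":0.133,"jaw":1}])

```text
t: 6.42
tool_pos: [0.5033, -0.1611, 0.2733]
tcp_rot: [2.689, -1.255, -0.12]
ft_force: [0.3, -0.4, -4.3]
width: 0.187
gripper_force: 61.0
```

```bash
python3 log.py
```

```text
6.4167 [ 0.1366  0.164  -0.2132  0.1027 -1.3565  0.5308] [ 0.5033 -0.1611  0.2733] [ 2.6886 -1.2549 -0.1204] [ 0.2578 -0.4348 -4.3318] 0.18700646975906812 60.996683835983276
```

>>> arm_command(increments=[{"tx":0,"ty":0,"tz":-0.15,"ax":0,"ay":0,"az":0,"jaw":1},{"tx":0,"ty":0,"tz":-0.35,"ax":0,"ay":0,"az":0,"jaw":1},{"tx":0,"ty":0,"tz":-0.55,"ax":0,"ay":0,"az":0,"jaw":1},{"tx":0,"ty":0,"tz":-0.75,"ax":0,"ay":0,"az":0,"jaw":1},{"tx":0,"ty":0,"tz":-0.88,"ax":0,"ay":0,"az":0,"jaw":1},{"tx":0,"ty":0,"tz":-0.95,"ax":0,"ay":0,"az":0,"jaw":1},{"tx":0,"ty":0,"tz":-0.98,"ax":0,"ay":0,"az":0,"jaw":1},{"tx":0,"ty":0,"tz":-1,"ax":0,"ay":0,"az":0,"jaw":1},{"tx":0,"ty":0,"tz":-1,"ax":0,"ay":0,"az":0,"jaw":1}])

```text
t: 7.17
tool_pos: [0.5053, -0.1614, 0.1752]
tcp_rot: [2.691, -1.255, -0.114]
ft_force: [1.1, 2.7, 3.4]
width: 0.187
gripper_force: 61.7
```

>>> arm_command(increments=[{"tx":0,"ty":0,"tz":-0.01,"ax":0,"ay":0,"az":0,"jaw":1},{"tx":0,"ty":0,"tz":-0.02,"ax":0,"ay":0,"az":0,"jaw":1},{"tx":0,"ty":0,"tz":-0.02,"ax":0,"ay":0,"az":0,"jaw":1},{"tx":0,"ty":0,"tz":-0.02,"ax":0,"ay":0,"az":0,"jaw":1}])

```text
t: 7.5
tool_pos: [0.5063, -0.1613, 0.1743]
tcp_rot: [2.692, -1.255, -0.11]
ft_force: [2.8, 4.2, 8.6]
width: 0.189
gripper_force: 62.6
```

>>> arm_command(increments=[{"tx":0,"ty":0,"tz":0.03,"ax":0,"ay":0,"az":0,"jaw":1},{"tx":0,"ty":0,"tz":0.03,"ax":0,"ay":0,"az":0,"jaw":1},{"tx":0,"ty":0,"tz":0.03,"ax":0,"ay":0,"az":0,"jaw":1},{"tx":0,"ty":0,"tz":0.03,"ax":0,"ay":0,"az":0,"jaw":-1},{"tx":0,"ty":0,"tz":0.03,"ax":0,"ay":0,"az":0,"jaw":-1},{"tx":0,"ty":0,"tz":0.03,"ax":0,"ay":0,"az":0,"jaw":-1},{"tx":0,"ty":0,"tz":0.03,"ax":0,"ay":0,"az":0,"jaw":-1},{"tx":0,"ty":0,"tz":0.03,"ax":0,"ay":0,"az":0,"jaw":-1},{"tx":0,"ty":0,"tz":0.03,"ax":0,"ay":0,"az":0,"jaw":-1},{"tx":0,"ty":0,"tz":0.03,"ax":0,"ay":0,"az":0,"jaw":-1},{"tx":0,"ty":0,"tz":0.03,"ax":0,"ay":0,"az":0,"jaw":-1},{"tx":0,"ty":0,"tz":0.03,"ax":0,"ay":0,"az":0,"jaw":-1},{"tx":0,"ty":0,"tz":0.03,"ax":0,"ay":0,"az":0,"jaw":-1},{"tx":0,"ty":0,"tz":0.03,"ax":0,"ay":0,"az":0,"jaw":-1}])

```text
t: 8.67
tool_pos: [0.5031, -0.1618, 0.1743]
tcp_rot: [2.688, -1.255, -0.12]
ft_force: [0.9, -1.0, -0.0]
width: 0.999
gripper_force: 0.0
```

>>> arm_command(increments=[{"tx":-0.06,"ty":-0.05,"tz":0.4,"ax":0,"ay":0,"az":0,"jaw":-1},{"tx":-0.12,"ty":-0.1,"tz":0.7,"ax":0,"ay":0,"az":0,"jaw":-1},{"tx":-0.15,"ty":-0.12,"tz":1,"ax":0,"ay":0,"az":0,"jaw":-1},{"tx":-0.15,"ty":-0.12,"tz":1,"ax":0,"ay":0,"az":0,"jaw":-1}])

```text
t: 9.0
tool_pos: [0.4902, -0.1747, 0.2806]
tcp_rot: [2.691, -1.257, -0.107]
ft_force: [1.0, -0.5, 0.8]
width: 0.999
gripper_force: 0.0
```

>>> arm_command(increments=[{"tx":-0.4,"ty":-0.4,"tz":0.3,"ax":0,"ay":0,"az":0,"jaw":-1},{"tx":-0.8,"ty":-0.8,"tz":0.6,"ax":0,"ay":0,"az":0,"jaw":-1},{"tx":-0.8,"ty":-0.8,"tz":0.6,"ax":0,"ay":0,"az":0,"jaw":-1},{"tx":-0.8,"ty":-0.8,"tz":0.6,"ax":0,"ay":0,"az":0,"jaw":-1}])

```text
t: 9.33
tool_pos: [0.4059, -0.2566, 0.3384]
tcp_rot: [2.688, -1.258, -0.113]
ft_force: [0.2, -0.3, 0.3]
width: 0.998
gripper_force: 0.0
```

```bash
python3 log.py
python3 - <<'E'
from h import *
s=optics.snapshot('scene');t=optics.snapshot('top')
a=cv2.resize(s[180:300,310:440],(433,400),interpolation=cv2.INTER_CUBIC);b=cv2.resize(t[185:295,330:430],(364,400),interpolation=cv2.INTER_CUBIC)
cv2.imwrite('pics/c4.png',np.hstack([a,b])[:,:,::-1])
E
```

```text
9.3333 [-0.0444  0.0213 -0.2388  0.1302 -1.4482  0.7146] [ 0.4059 -0.2566  0.3384] [ 2.6878 -1.2584 -0.1125] [ 0.2108 -0.2771  0.3407] 0.9975844705275847 0.0
```

View pics/c4.png

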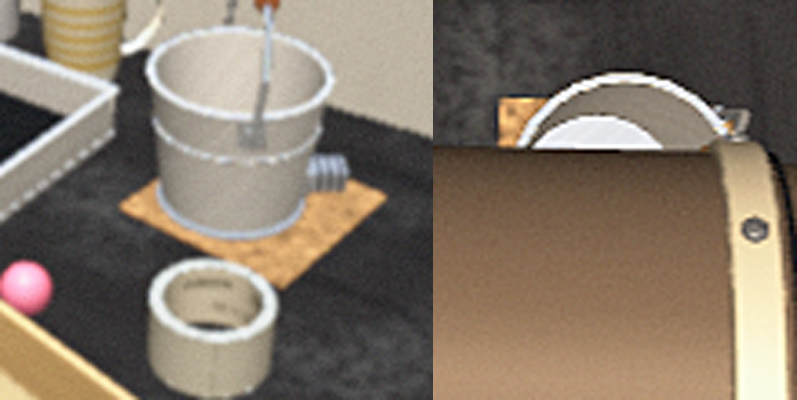

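The pail stands upright on the mat with its bail upright. The tab end is at scene px (411,232), and one bail pivot is at top px (413,217). I'll fit the pail's pose to these features.

Run:
```python
from h import *
from scipy.optimize import least_squares
a=np.linspace(0,2*np.pi,180)
def pts(p,L):
    x,y,s=p;c,n=np.cos(s),np.sin(s);L=np.atleast_2d(L);return np.c_[x+c*L[:,0]-n*L[:,1],y+n*L[:,0]+c*L[:,1],L[:,2]+.004]
ring=lambda r,z:np.c_[r*np.cos(a),r*np.sin(a),0*a+z]
def pred(p):
    R=proj('scene',pts(p,ring(.066,.115)));B=proj('scene',pts(p,ring(.054,0)));T=proj('scene',pts(p,[-.088,0,.022]))[0]
    U=proj('top',pts(p,ring(.066,.115)));V=proj('top',pts(p,[0,-.075,.103]))[0]
    return np.array([R[:,0].min(),R[:,0].max(),R[:,1].min(),R[:,1].max(),B[:,0].min(),B[:,0].max(),B[:,1].max(),*T,U[:,1].min(),*V])
m=np.array([353.8,410.6,188.4,215.4,357.1,402.4,251.4,411.2,231.6,204.8,413,217])
r=least_squares(lambda p:pred(p)-m,[.505,-.16,.7]);print(r.x,np.degrees(r.x[2]),np.round(r.fun,1))
```

```text
[ 0.51529201 -0.15263796  0.63182465] 36.20088608541735 [ 1.  -1.8 -0.8 -1.8  1.  -2.8 -0.8  2.3  0.3  1.  -1.1  0.2]
```

```bash
cat > go.py <<'E'
from plan import *
from station import get_obs
np.set_printoptions(precision=3,suppress=True)
def delta(x,Rt,o=None):
    o=o or get_obs(); d=(x-o['tool_pos'])/.1; w=(Rt*R.from_rotvec(o['tcp_rot']).inv()).as_rotvec()/(np.pi/2)
    q=ik(x,Rt,[o['q']]); print('shift',d,'turn',w,'deg',np.linalg.norm(w)*90,'q',q,'m',None if q is None else np.minimum(q-lo,hi-q).min())
E
python3 - <<'E'
from go import *
o=get_obs()
for psi in(36,):
    x,Rt=tool(np.array([.514,-.154,.004]),rz(np.radians(psi)),np.radians(42),1)
    z=Rt.apply([0,0,1]);print('z',z,'tcp grasp',x)
    for b in(.12,.0): delta(x-b*z,Rt,o); 
    q=ik(x-.12*z,Rt,[o['q']]); print(links(q))
E
```

```text
z [ 0.541  0.393 -0.743] tcp grasp [ 0.463 -0.191  0.012]
shift [-0.09   0.167 -2.341] turn [ 0.506 -0.193 -1.031] deg 104.78436536678913 q [-0.817  0.241 -0.427 -0.895 -1.018  0.413] m 0.5534929282457899
shift [ 0.56   0.639 -3.233] turn [ 0.506 -0.193 -1.031] deg 104.78436536678913 q [-0.692  0.412 -0.447 -1.064 -0.835  0.548] m 0.5327518243228806
(array([ 0.098, -0.105,  0.783]), array([ 0.347, -0.37 ,  0.496]), array([ 0.196, -0.385,  0.379]))
```

>>> arm_command(increments=[{"tx":-0.05,"ty":0,"tz":-0.1,"ax":0.253,"ay":-0.097,"az":-0.515,"jaw":-1},{"tx":-0.1,"ty":0.05,"tz":-0.3,"ax":0.253,"ay":-0.097,"az":-0.515,"jaw":-1},{"tx":-0.1,"ty":0.1,"tz":-0.3,"ax":0.253,"ay":-0.097,"az":-0.515,"jaw":-1},{"tx":-0.1,"ty":0.1,"tz":-0.3,"ax":0.253,"ay":-0.097,"az":-0.515,"jaw":-1},{"tx":-0.1,"ty":0.1,"tz":-0.3,"ax":0.253,"ay":-0.097,"az":-0.515,"jaw":-1},{"tx":-0.1,"ty":0.1,"tz":-0.3,"ax":0.253,"ay":-0.097,"az":-0.515,"jaw":-1},{"tx":-0.1,"ty":0.1,"tz":-0.3,"ax":0.253,"ay":-0.097,"az":-0.515,"jaw":-1},{"tx":-0.1,"ty":0.1,"tz":-0.3,"ax":0.253,"ay":-0.097,"az":-0.515,"jaw":-1},{"tx":-0.1,"ty":0.1,"tz":-0.3,"ax":0.253,"ay":-0.097,"az":-0.515,"jaw":-1}])

```text
t: 10.18
tool_pos: [0.3979, -0.2441, 0.3033]
tcp_rot: [-1.914, 2.105, 0.245]
ft_force: [-0.9, -0.1, -0.1]
width: 0.998
gripper_force: 0.0
```

>>> arm_command(increments=[{"tx":-0.1,"ty":0,"tz":-0.3,"ax":0.253,"ay":-0.097,"az":-0.515,"jaw":-1},{"tx":-0.1,"ty":0,"tz":-0.6,"ax":0.253,"ay":-0.097,"az":-0.515,"jaw":-1},{"tx":-0.1,"ty":0,"tz":-1,"ax":0.253,"ay":-0.097,"az":-0.515,"jaw":-1},{"tx":-0.1,"ty":0,"tz":-1,"ax":0.253,"ay":-0.097,"az":-0.515,"jaw":-1},{"tx":-0.1,"ty":0,"tz":-1,"ax":0.253,"ay":-0.097,"az":-0.515,"jaw":-1},{"tx":-0.1,"ty":0,"tz":-1,"ax":0.253,"ay":-0.097,"az":-0.515,"jaw":-1},{"tx":-0.1,"ty":0,"tz":-1,"ax":0.253,"ay":-0.097,"az":-0.515,"jaw":-1},{"tx":-0.1,"ty":0,"tz":-1,"ax":0.253,"ay":-0.097,"az":-0.515,"jaw":-1},{"tx":-0.1,"ty":0,"tz":-1,"ax":0.253,"ay":-0.097,"az":-0.515,"jaw":-1}])

```text
t: 10.93
tool_pos: [0.3872, -0.2432, 0.2034]
tcp_rot: [-0.756, 2.307, 0.29]
ft_force: [-0.6, 0.1, -1.1]
width: 1.001
gripper_force: 0.0
```

```bash
python3 log.py
python3 - <<'E'
from h import *
s=optics.snapshot('scene');t=optics.snapshot('top')
a=cv2.resize(s[170:300,330:430],(400,520),interpolation=cv2.INTER_CUBIC);b=cv2.resize(t[185:315,330:430],(400,520),interpolation=cv2.INTER_CUBIC)
cv2.imwrite('pics/c5.png',np.hstack([a,b])[:,:,::-1])
E
```

```text
10.9333 [-0.8156  0.0788 -0.3494 -0.804  -1.1778  0.214 ] [ 0.3872 -0.2432  0.2034] [-0.7556  2.3071  0.29  ] [-0.6337  0.0926 -1.0579] 1.0014783232015732 0.0
```

View pics/c5.png

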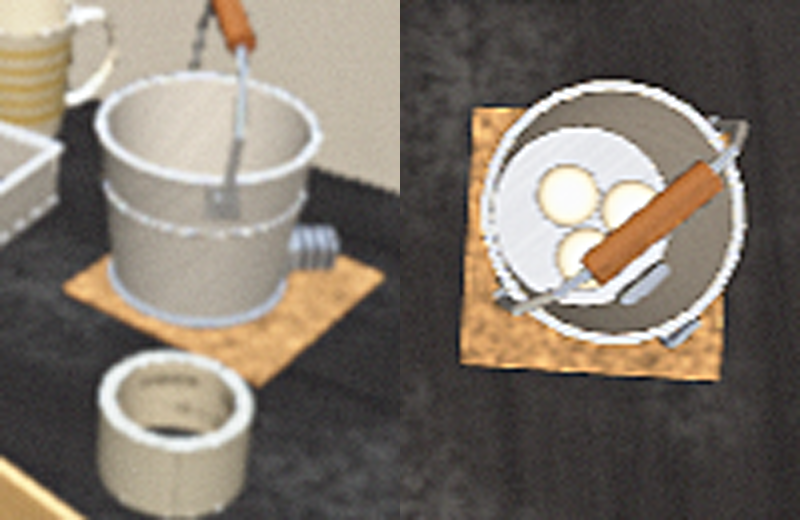

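In the clear view the rim spans top columns 351–416.8 and rows 205–270.8. The pivots are at (356.3,260) and (414.5,217.5), and the tab tip is at about (400,268.8). In the scene view the tab end is at about (412.5,232). I'll refit.

Run:
```python
from h import *
from scipy.optimize import least_squares
from go import *
a=np.linspace(0,2*np.pi,180)
def pts(p,L):
    x,y,s=p;c,n=np.cos(s),np.sin(s);L=np.atleast_2d(L);return np.c_[x+c*L[:,0]-n*L[:,1],y+n*L[:,0]+c*L[:,1],L[:,2]+.004]
ring=lambda r,z:np.c_[r*np.cos(a),r*np.sin(a),0*a+z]
def mm(A):return [A[:,0].min(),A[:,0].max(),A[:,1].min(),A[:,1].max()]
def pred(p):
    R_=proj('scene',pts(p,ring(.066,.115)));B=proj('scene',pts(p,ring(.054,0)));T=proj('scene',pts(p,[-.088,0,.022]))[0]
    U=proj('top',pts(p,ring(.066,.115)));V=proj('top',pts(p,[[0,-.075,.103],[0,.075,.103]])).ravel()
    return np.array([*mm(R_),*np.array(mm(B))[[0,1,3]],*T,*mm(U),*V,*proj('top',pts(p,[-.086,0,.030]))[0]])
m=np.array([354,410,188,216.25,357.5,401.75,251.25,412.5,232,351,416.75,205,270.75,414.5,217.5,356.3,260,400,268.8])
r=least_squares(lambda p:pred(p)-m,[.505,-.16,.7],loss='soft_l1');print(r.x,np.degrees(r.x[2]),np.round(r.fun,1))
from h import tri
print('tabend tri',tri((412.5,232),(400,268.8)))
x,y,s=r.x
x_,Rt=tool(np.array([x,y,.004]),rz(s),np.radians(42),1);z=Rt.apply([0,0,1]);print('tabend model',pts(r.x,[-.086,0,.026]),'grasp TCP',x_,z)
for b in(.09,.0): delta(x_-b*z,Rt)
```

```text
[ 0.514 -0.153  0.647] 37.090020255006536 [ 1.1 -0.9 -0.3 -2.5  0.8 -1.9 -0.6  1.2 -0.3  1.4 -0.7  1.2 -0.4 -2.9
 -0.4 -1.8 -0.6  0.7  1.1]
tabend tri (array([ 0.448, -0.205,  0.024]), np.float64(0.0008380346709144261))
tabend model [[ 0.446 -0.204  0.03 ]] grasp TCP [ 0.465 -0.19   0.012] [ 0.534  0.404 -0.743]
shift [ 0.284  0.172 -1.252] turn [0.001 0.002 0.007] deg 0.6670507449774005 q [-0.78   0.286 -0.428 -0.925 -0.977  0.447] m 0.5519628055249373
shift [ 0.765  0.535 -1.921] turn [0.001 0.002 0.007] deg 0.6670507449774005 q [-0.688  0.417 -0.439 -1.054 -0.846  0.551] m 0.5409458610826408
```

>>> arm_command(increments=[{"tx":0.28,"ty":0.17,"tz":-0.3,"ax":0,"ay":0,"az":0.007,"jaw":-1},{"tx":0.28,"ty":0.17,"tz":-0.6,"ax":0,"ay":0,"az":0.007,"jaw":-1},{"tx":0.28,"ty":0.17,"tz":-0.6,"ax":0,"ay":0,"az":0.007,"jaw":-1}])

```text
t: 11.28
tool_pos: [0.4157, -0.2238, 0.1399]
tcp_rot: [-0.773, 2.304, 0.302]
ft_force: [-0.5, 0.6, -1.0]
width: 1.0
gripper_force: 0.0
```

>>> arm_command(increments=[{"tx":0,"ty":0,"tz":-0.3,"ax":0,"ay":0,"az":0,"jaw":-1},{"tx":0,"ty":0,"tz":-0.65,"ax":0,"ay":0,"az":0,"jaw":-1},{"tx":0,"ty":0,"tz":-0.65,"ax":0,"ay":0,"az":0,"jaw":-1},{"tx":0,"ty":0,"tz":-0.65,"ax":0,"ay":0,"az":0,"jaw":-1}])

```text
t: 11.62
tool_pos: [0.4157, -0.2265, 0.079]
tcp_rot: [-0.769, 2.304, 0.298]
ft_force: [-0.2, 0.1, 0.3]
width: 0.998
gripper_force: 0.0
```

>>> arm_command(increments=[{"tx":0.12,"ty":0.09,"tz":-0.16,"ax":0,"ay":0,"az":0,"jaw":-1},{"tx":0.23,"ty":0.17,"tz":-0.32,"ax":0,"ay":0,"az":0,"jaw":-1},{"tx":0.34,"ty":0.26,"tz":-0.48,"ax":0,"ay":0,"az":0,"jaw":-1},{"tx":0.42,"ty":0.315,"tz":-0.58,"ax":0,"ay":0,"az":0,"jaw":-1},{"tx":0.46,"ty":0.345,"tz":-0.64,"ax":0,"ay":0,"az":0,"jaw":-1},{"tx":0.46,"ty":0.345,"tz":-0.64,"ax":0,"ay":0,"az":0,"jaw":-1},{"tx":0.46,"ty":0.345,"tz":-0.64,"ax":0,"ay":0,"az":0,"jaw":-1}])

```text
t: 12.2
tool_pos: [0.4624, -0.1927, 0.0164]
tcp_rot: [-0.77, 2.301, 0.292]
ft_force: [-0.2, 0.5, 0.1]
width: 0.999
gripper_force: 0.0
```

```bash
python3 log.py
python3 - <<'E'
from h import *
s=optics.snapshot('scene')
a=cv2.resize(s[180:280,340:460],(720,600),interpolation=cv2.INTER_CUBIC)
cv2.imwrite('pics/c6.png',a[:,:,::-1])
E
```

```text
12.2 [-0.6957  0.408  -0.4404 -1.0513 -0.8511  0.5495] [ 0.4624 -0.1927  0.0164] [-0.7699  2.3015  0.2925] [-0.2035  0.4555  0.0705] 0.999248100660508 0.0
```

View pics/c6.png

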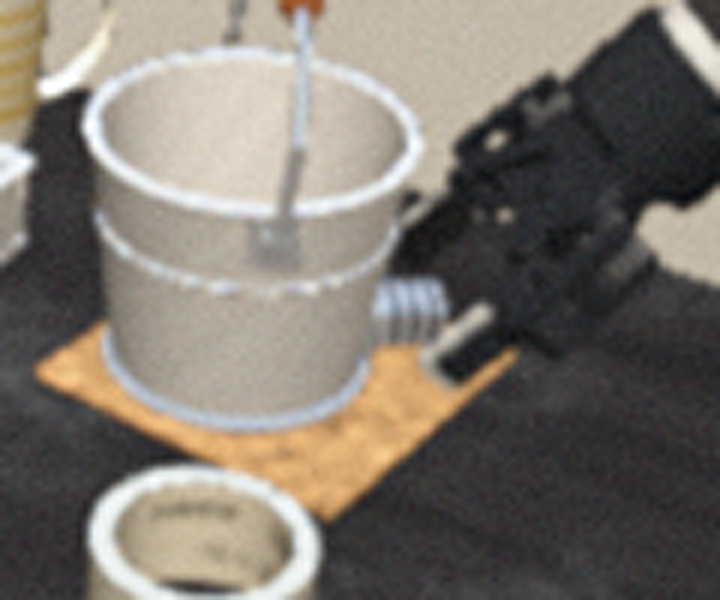

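The open fingers straddle the tab at crop (410,310), with the near pad at (440,350). I'll close.

>>> arm_command(increments=[{"tx":0,"ty":0,"tz":0,"ax":0,"ay":0,"az":0,"jaw":1},{"tx":0,"ty":0,"tz":0,"ax":0,"ay":0,"az":0,"jaw":1},{"tx":0,"ty":0,"tz":0,"ax":0,"ay":0,"az":0,"jaw":1},{"tx":0,"ty":0,"tz":0,"ax":0,"ay":0,"az":0,"jaw":1},{"tx":0,"ty":0,"tz":0,"ax":0,"ay":0,"az":0,"jaw":1},{"tx":0,"ty":0,"tz":0,"ax":0,"ay":0,"az":0,"jaw":1},{"tx":0,"ty":0,"tz":0,"ax":0,"ay":0,"az":0,"jaw":1},{"tx":0,"ty":0,"tz":0,"ax":0,"ay":0,"az":0,"jaw":1},{"tx":0,"ty":0,"tz":0,"ax":0,"ay":0,"az":0,"jaw":1},{"tx":0,"ty":0,"tz":0,"ax":0,"ay":0,"az":0,"jaw":1},{"tx":0,"ty":0,"tz":0,"ax":0,"ay":0,"az":0,"jaw":1}])

```text
t: 13.17
tool_pos: [0.4621, -0.1924, 0.0156]
tcp_rot: [-0.768, 2.302, 0.293]
ft_force: [-1.8, -1.2, 5.4]
width: 0.271
gripper_force: 58.5
```

>>> arm_command(increments=[{"tx":0,"ty":0,"tz":0.05,"ax":0,"ay":0,"az":0,"jaw":1},{"tx":0,"ty":0,"tz":0.15,"ax":0,"ay":0,"az":0,"jaw":1},{"tx":0,"ty":0,"tz":0.25,"ax":0,"ay":0,"az":0,"jaw":1},{"tx":0,"ty":0,"tz":0.3,"ax":0,"ay":0,"az":0,"jaw":1},{"tx":0,"ty":0,"tz":0.3,"ax":0,"ay":0,"az":0,"jaw":1},{"tx":0,"ty":0,"tz":0.3,"ax":0,"ay":0,"az":0,"jaw":1}])

```text
t: 13.67
tool_pos: [0.462, -0.1922, 0.0452]
tcp_rot: [-0.769, 2.303, 0.293]
ft_force: [0.1, -0.4, -4.3]
width: 0.268
gripper_force: 58.8
```

```bash
python3 log.py
python3 - <<'E'
from h import *
s=optics.snapshot('scene')
a=cv2.resize(s[170:280,340:460],(655,600),interpolation=cv2.INTER_CUBIC)
cv2.imwrite('pics/c7.png',a[:,:,::-1])
E
```

```text
13.6667 [-0.6792  0.3469 -0.4372 -1.0106 -0.8741  0.4677] [ 0.462  -0.1922  0.0452] [-0.7685  2.3025  0.2929] [ 0.1388 -0.45   -4.2528] 0.26776104916204135 58.78406524658203
```

View pics/c7.png

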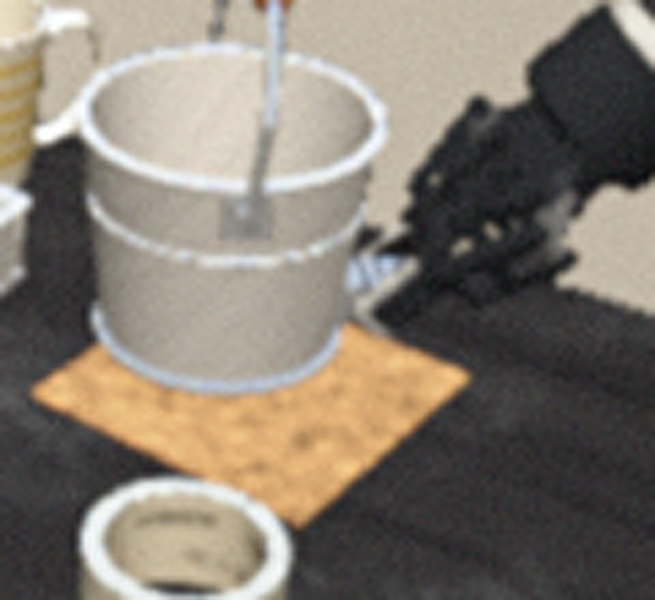

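```bash
cat > path.py <<'E'
from go import *
from scipy.spatial.transform import Slerp
rad=np.radians
Rg=R.from_rotvec([-.768,2.302,.293]);xg=np.array([.4621,-.1924,.0156]);p0=np.array([.514,-.153,.004]);R0=rz(rad(37.1))
def T(pp,Rp): # pail pose -> tool pose
    Rt=Rp*R0.inv()*Rg; return pp+(Rp*R0.inv()).apply(xg-p0),Rt
a=np.linspace(0,2*np.pi,60)
body=np.vstack([np.c_[(.054+.012*h)*np.cos(a),(.054+.012*h)*np.sin(a),0*a+.115*h] for h in np.linspace(0,1,8)])
def bail(t):
    s=np.linspace(-1,1,15); y=.073*s; r=np.where(abs(y)<.04,.094,.094*(.075-abs(y))/.035)
    return np.c_[r*np.sin(t),y,.103+r*np.cos(t)]
def low(pp,Rp):
    o=[]
    for P_ in [body]+[bail(t) for t in(-1.4,-.7,0,.7,1.4)]: o.append((pp+Rp.apply(P_)))
    return o
def tray_clear(w): # min z of points over the tray rim band or outside
    ins=(abs(w[:,0]-.724)<.072)&(abs(w[:,1]+.061)<.095)
    return w[ins,2].min() if ins.any() else 9, w[~ins,2].min() if (~ins).any() else 9
E
python3 - <<'E'
from path import *
phi,b=rad(-80),rad(-50);L=np.array([.72,-.015,0])
Rp0=R.from_rotvec([0,0,0]);wp=[(p0+[0,0,.15],R0)]
R1=pourpose(L,phi,b,rad(70))[1]; sl=Slerp([0,1],R.concatenate([R0,R1]))
pe=pourpose(L+[0,0,.13],phi,b,rad(70))[0]
for s in(.25,.5,.75,1): wp.append((wp[0][0]*(1-s)+pe*s,sl(s)))
for th,z in((74,.08),(80,.065),(86,.06),(95,.052),(104,.047),(112,.045)): wp.append(pourpose(L+[0,0,z],phi,b,rad(th)))
q=get_obs()['q']
for pp,Rp in wp:
    x,Rt=T(pp,Rp); n=ik(x,Rt,[q])
    if n is None: print('fail',x); continue
    m=np.minimum(n-lo,hi-n).min(); c=[tray_clear(w) for w in low(pp,Rp)]
    print(x,'q',n,'m%.2f'%m,'tilt%.0f'%np.degrees(np.arccos(Rp.as_matrix()[2,2])),'body %.3f %.3f'%c[0],'bail',np.array(c[1:]).T.round(3).tolist(),'w',links(n)[2]); q=n
E
```

```text
[ 0.462 -0.192  0.166] q [-0.625  0.13  -0.379 -0.862 -1.003  0.161] m0.60 tilt0 body 9.000 0.154 bail [[9.0, 9.0, 9.0, 9.0, 9.0], [0.258, 0.261, 0.262, 0.261, 0.258]] w [ 0.261 -0.342  0.442]
[ 0.502 -0.115  0.17 ] q [-0.413  0.114 -0.379 -0.837 -0.944 -0.424] m0.60 tilt18 body 9.000 0.137 bail [[9.0, 9.0, 9.0, 0.299, 0.241], [0.23, 0.233, 0.234, 0.233, 0.23]] w [ 0.323 -0.282  0.451]
[ 0.546 -0.038  0.177] q [-0.245  0.136 -0.338 -0.848 -0.921 -0.957] m0.64 tilt36 body 0.130 0.121 bail [[9.0, 9.0, 0.257, 0.217, 0.199], [0.198, 0.2, 0.2, 0.198, 0.195]] w [ 0.385 -0.227  0.455]
[0.595 0.037 0.186] q [-0.125  0.184 -0.27  -0.897 -0.911 -1.43 ] m0.71 tilt54 body 0.109 0.111 bail [[0.166, 0.167, 0.166, 0.164, 0.158], [0.187, 0.194, 9.0, 9.0, 9.0]] w [ 0.443 -0.176  0.452]
[0.647 0.108 0.196] q [-0.037  0.245 -0.191 -0.973 -0.891 -1.858] m0.79 tilt70 body 0.118 0.102 bail [[0.139, 0.139, 0.137, 0.135, 0.11], [0.19, 0.244, 0.242, 0.24, 0.145]] w [ 0.495 -0.126  0.443]
[0.648 0.103 0.155] q [-0.115  0.334 -0.193 -1.085 -0.939 -1.713] m0.79 tilt74 body 0.071 0.060 bail [[0.09, 0.09, 0.088, 
[... 353 characters left out ...]
0.060 0.062 bail [[0.073, 0.072, 0.07, 0.061, 0.038], [0.125, 9.0, 9.0, 0.125, 0.075]] w [ 0.51  -0.209  0.342]
[0.655 0.069 0.168] q [-0.356  0.516 -0.094 -1.283 -1.317 -1.621] m0.89 tilt95 body 0.052 0.062 bail [[0.066, 0.065, 0.063, 0.044, 0.029], [0.117, 9.0, 9.0, 0.098, 0.066]] w [ 0.517 -0.25   0.306]
[0.658 0.049 0.177] q [-0.429  0.598 -0.05  -1.345 -1.462 -1.63 ] m0.93 tilt104 body 0.047 0.070 bail [[0.063, 0.061, 0.058, 0.03, 0.024], [0.11, 9.0, 9.0, 0.082, 0.06]] w [ 0.523 -0.287  0.267]
[0.661 0.031 0.184] q [-0.484  0.671 -0.013 -1.399 -1.581 -1.654] m0.97 tilt112 body 0.045 0.076 bail [[0.062, 0.059, 0.048, 0.021, 0.023], [0.106, 9.0, 9.0, 0.07, 0.057]] w [ 0.528 -0.315  0.231]
```

```bash
cat > wp.py <<'E'
from path import *
phi,b=rad(-80),rad(-50);L=np.array([.72,-.015,0])
wp=[(p0+[0,0,.0296],R0),(p0+[0,0,.125],R0)]
R1=pourpose(L,phi,b,rad(70))[1]; sl=Slerp([0,1],R.concatenate([R0,R1])); pe=pourpose(L+[0,0,.13],phi,b,rad(70))[0]
for s in(.25,.5,.75,1): wp.append((wp[1][0]*(1-s)+pe*s,sl(s)))
for th,z in((74,.075),(80,.062),(87,.055),(95,.046),(104,.041),(113,.041)): wp.append(pourpose(L+[0,0,z],phi,b,rad(th)))
E
python3 - <<'E'
from wp import *
for A,B in zip(wp,wp[1:]):
    (x,r1),(y,r2)=T(*A),T(*B); print(((y-x)/.1).round(3),((r2*r1.inv()).as_rotvec()/(np.pi/2)).round(3),y.round(4))
E
```

```text
[0.    0.    0.954] [0. 0. 0.] [ 0.462 -0.192  0.141]
[0.402 0.775 0.102] [ 0.148  0.141 -0.162] [ 0.502 -0.115  0.151]
[0.442 0.77  0.135] [ 0.148  0.141 -0.162] [ 0.546 -0.038  0.164]
[0.486 0.749 0.156] [ 0.148  0.141 -0.162] [0.595 0.037 0.18 ]
[0.524 0.713 0.16 ] [ 0.148  0.141 -0.162] [0.647 0.108 0.196]
[ 0.009 -0.049 -0.458] [0.044 0.008 0.   ] [0.648 0.103 0.15 ]
[ 0.015 -0.084  0.001] [ 0.066  0.012 -0.   ] [0.65  0.095 0.15 ]
[ 0.02  -0.115  0.07 ] [0.077 0.014 0.   ] [0.652 0.084 0.157]
[ 0.027 -0.151  0.052] [ 0.088  0.015 -0.   ] [0.654 0.069 0.162]
[ 0.034 -0.191  0.082] [0.098 0.017 0.   ] [0.658 0.049 0.171]
[ 0.037 -0.209  0.1  ] [0.098 0.017 0.   ] [0.662 0.029 0.181]
```

>>> arm_command(increments=[{"tx":0,"ty":0,"tz":0.15,"ax":0,"ay":0,"az":0,"jaw":1},{"tx":0,"ty":0,"tz":0.35,"ax":0,"ay":0,"az":0,"jaw":1},{"tx":0,"ty":0,"tz":0.55,"ax":0,"ay":0,"az":0,"jaw":1},{"tx":0,"ty":0,"tz":0.75,"ax":0,"ay":0,"az":0,"jaw":1},{"tx":0,"ty":0,"tz":0.9,"ax":0,"ay":0,"az":0,"jaw":1},{"tx":0,"ty":0,"tz":0.954,"ax":0,"ay":0,"az":0,"jaw":1}])

```text
t: 14.22
tool_pos: [0.4624, -0.1925, 0.1423]
tcp_rot: [-0.769, 2.301, 0.291]
ft_force: [-0.2, 0.7, -3.0]
width: 0.267
gripper_force: 59.4
```

>>> arm_command(increments=[{"tx":0.05,"ty":0.1,"tz":0.01,"ax":0.018,"ay":0.017,"az":-0.02,"jaw":1},{"tx":0.13,"ty":0.25,"tz":0.03,"ax":0.048,"ay":0.046,"az":-0.053,"jaw":1},{"tx":0.2,"ty":0.38,"tz":0.05,"ax":0.074,"ay":0.07,"az":-0.081,"jaw":1},{"tx":0.27,"ty":0.52,"tz":0.07,"ax":0.1,"ay":0.095,"az":-0.109,"jaw":1},{"tx":0.335,"ty":0.645,"tz":0.085,"ax":0.123,"ay":0.117,"az":-0.135,"jaw":1},{"tx":0.402,"ty":0.775,"tz":0.102,"ax":0.148,"ay":0.141,"az":-0.162,"jaw":1}])

```text
t: 14.72
tool_pos: [0.5018, -0.1136, 0.1494]
tcp_rot: [-0.331, 2.486, 0.544]
ft_force: [0.1, 0.0, -4.4]
width: 0.268
gripper_force: 59.5
```

>>> arm_command(increments=[{"tx":0.074,"ty":0.128,"tz":0.022,"ax":0.025,"ay":0.023,"az":-0.027,"jaw":1},{"tx":0.147,"ty":0.257,"tz":0.045,"ax":0.049,"ay":0.047,"az":-0.054,"jaw":1},{"tx":0.221,"ty":0.385,"tz":0.067,"ax":0.074,"ay":0.07,"az":-0.081,"jaw":1},{"tx":0.295,"ty":0.513,"tz":0.09,"ax":0.099,"ay":0.094,"az":-0.108,"jaw":1},{"tx":0.368,"ty":0.642,"tz":0.112,"ax":0.123,"ay":0.117,"az":-0.135,"jaw":1},{"tx":0.442,"ty":0.77,"tz":0.135,"ax":0.148,"ay":0.141,"az":-0.162,"jaw":1}])

```text
t: 15.22
tool_pos: [0.5458, -0.0366, 0.1627]
tcp_rot: [0.143, 2.587, 0.787]
ft_force: [-0.3, 0.3, -3.9]
width: 0.265
gripper_force: 59.5
```

>>> arm_command(increments=[{"tx":0.081,"ty":0.125,"tz":0.026,"ax":0.025,"ay":0.023,"az":-0.027,"jaw":1},{"tx":0.162,"ty":0.25,"tz":0.052,"ax":0.049,"ay":0.047,"az":-0.054,"jaw":1},{"tx":0.243,"ty":0.375,"tz":0.078,"ax":0.074,"ay":0.07,"az":-0.081,"jaw":1},{"tx":0.324,"ty":0.5,"tz":0.104,"ax":0.099,"ay":0.094,"az":-0.108,"jaw":1},{"tx":0.405,"ty":0.625,"tz":0.13,"ax":0.123,"ay":0.117,"az":-0.135,"jaw":1},{"tx":0.486,"ty":0.749,"tz":0.156,"ax":0.148,"ay":0.141,"az":-0.162,"jaw":1}])

```text
t: 15.72
tool_pos: [0.5944, 0.0381, 0.1781]
tcp_rot: [0.65, 2.598, 1.019]
ft_force: [0.2, -0.2, -3.1]
width: 0.265
gripper_force: 59.5
```

>>> arm_command(increments=[{"tx":0.1,"ty":0.14,"tz":0.03,"ax":0.028,"ay":0.027,"az":-0.031,"jaw":1},{"tx":0.2,"ty":0.27,"tz":0.06,"ax":0.056,"ay":0.054,"az":-0.062,"jaw":1},{"tx":0.29,"ty":0.4,"tz":0.09,"ax":0.083,"ay":0.079,"az":-0.091,"jaw":1},{"tx":0.38,"ty":0.52,"tz":0.12,"ax":0.108,"ay":0.103,"az":-0.118,"jaw":1},{"tx":0.45,"ty":0.62,"tz":0.14,"ax":0.128,"ay":0.122,"az":-0.14,"jaw":1},{"tx":0.5,"ty":0.68,"tz":0.155,"ax":0.141,"ay":0.135,"az":-0.155,"jaw":1},{"tx":0.524,"ty":0.713,"tz":0.16,"ax":0.148,"ay":0.141,"az":-0.162,"jaw":1},{"tx":0.524,"ty":0.713,"tz":0.16,"ax":0.148,"ay":0.141,"az":-0.162,"jaw":1},{"tx":0.524,"ty":0.713,"tz":0.16,"ax":0.148,"ay":0.141,"az":-0.162,"jaw":1},{"tx":0.524,"ty":0.713,"tz":0.16,"ax":0.148,"ay":0.141,"az":-0.162,"jaw":1}])

```text
t: 16.55
tool_pos: [0.6469, 0.108, 0.1951]
tcp_rot: [1.172, 2.507, 1.23]
ft_force: [0.9, -0.0, -3.8]
width: 0.266
gripper_force: 59.7
```

```bash
python3 log.py
python3 - <<'E'
from wp import *
print(T(*wp[5])[0],T(*wp[5])[1].as_rotvec())
# slip check: bright-metal outline vs model, overlay saved (not viewed unless needed); compare rim extents in scene by background diff
from h import *
pp,Rp=wp[5]
for n in('scene','top'):
    im=optics.snapshot(n); cv2.imwrite(f'pics/tilt_{n}.png',im[:,:,::-1])
    for nm,P_ in(('mouth',body[-60:]),('bottom',body[:60])):
        u=proj(n,pp+Rp.apply(P_)); print(n,nm,u.min(0).round(),u.max(0).round())
    t0=cv2.imread(f'pics/{n}0.png')[:,:,::-1];
E
```

```text
16.55 [-0.0345  0.2446 -0.1916 -0.9685 -0.8894 -1.8627] [0.6469 0.108  0.1951] [1.1715 2.5071 1.2295] [ 0.9253 -0.0187 -3.8191] 0.265535169389047 59.68160390853882
[0.647 0.108 0.196] [1.169 2.505 1.234]
scene mouth [252. 152.] [300. 193.]
scene bottom [228. 190.] [269. 224.]
top mouth [296.  98.] [321. 165.]
top bottom [243. 119.] [268. 171.]
```

Run:
```python
from wp import *
from h import *
pp,Rp=wp[5]; x,Rt=T(pp,Rp); ax=Rt.apply([0,1,0]); g=x-.0187*Rt.apply([0,0,1])
G={}
for n in('scene','top'):
    im=cv2.cvtColor(cv2.imread(f'pics/tilt_{n}.png'),cv2.COLOR_BGR2GRAY).astype(np.float32); im=cv2.GaussianBlur(im,(0,0),1)
    G[n]=np.hypot(cv2.Sobel(im,5,1,0),cv2.Sobel(im,5,0,1))
for d in range(-12,13,2):
    D=R.from_rotvec(ax*rad(d)); s=[]
    for n in G:
        for P_ in(body[-60:],body[:60]):
            u=proj(n,g+D.apply(pp+Rp.apply(P_)-g)).astype(np.float32); s.append(float(cv2.remap(G[n],u[:,0].copy(),u[:,1].copy(),1).mean()))
    print(d,np.round(s),round(sum(s)), 'tilt %.1f'%np.degrees(np.arccos((D*Rp).as_matrix()[2,2])))
```

```text
-12 [130.  56.  42.  83.] 311 tilt 62.6
-10 [112.  58.  43.  93.] 307 tilt 63.8
-8 [117.  63.  43. 103.] 327 tilt 65.0
-6 [104.  67.  43. 114.] 329 tilt 66.2
-4 [ 99.  69.  44. 127.] 338 tilt 67.4
-2 [111.  74.  59. 142.] 386 tilt 68.7
0 [125. 101.  66. 146.] 437 tilt 70.0
2 [126. 136.  49. 131.] 442 tilt 71.3
4 [123. 128.  57. 105.] 413 tilt 72.6
6 [134. 120.  65.  94.] 413 tilt 73.9
8 [130. 119.  66.  98.] 412 tilt 75.3
10 [125. 105.  63.  87.] 379 tilt 76.6
12 [133.  95.  56.  79.] 363 tilt 78.0
```

Edge matching puts the pail within about 1° of the model. Now I'll lower it and pour slowly.

>>> arm_command(increments=[{"tx":0.001,"ty":-0.008,"tz":-0.076,"ax":0.007,"ay":0.001,"az":0,"jaw":1},{"tx":0.003,"ty":-0.018,"tz":-0.17,"ax":0.016,"ay":0.003,"az":0,"jaw":1},{"tx":0.005,"ty":-0.03,"tz":-0.28,"ax":0.027,"ay":0.005,"az":0,"jaw":1},{"tx":0.007,"ty":-0.04,"tz":-0.38,"ax":0.037,"ay":0.007,"az":0,"jaw":1},{"tx":0.009,"ty":-0.049,"tz":-0.458,"ax":0.044,"ay":0.008,"az":0,"jaw":1},{"tx":0.009,"ty":-0.049,"tz":-0.458,"ax":0.044,"ay":0.008,"az":0,"jaw":1}])

```text
t: 17.15
tool_pos: [0.6476, 0.1025, 0.1478]
tcp_rot: [1.202, 2.492, 1.323]
ft_force: [0.0, -0.9, -3.8]
width: 0.266
gripper_force: 60.3
```

>>> arm_command(increments=[{"tx":0.004,"ty":-0.021,"tz":0,"ax":0.0165,"ay":0.003,"az":0,"jaw":1},{"tx":0.008,"ty":-0.042,"tz":0,"ax":0.033,"ay":0.006,"az":0,"jaw":1},{"tx":0.011,"ty":-0.063,"tz":0,"ax":0.05,"ay":0.009,"az":0,"jaw":1},{"tx":0.015,"ty":-0.084,"tz":0,"ax":0.066,"ay":0.012,"az":0,"jaw":1}])

```text
t: 17.48
tool_pos: [0.6502, 0.0947, 0.151]
tcp_rot: [1.235, 2.462, 1.465]
ft_force: [0.4, 0.1, -4.9]
width: 0.267
gripper_force: 60.4
```

>>> arm_command(increments=[{"tx":0.003,"ty":-0.019,"tz":0.012,"ax":0.013,"ay":0.002,"az":0,"jaw":1},{"tx":0.007,"ty":-0.038,"tz":0.023,"ax":0.026,"ay":0.005,"az":0,"jaw":1},{"tx":0.01,"ty":-0.058,"tz":0.035,"ax":0.039,"ay":0.007,"az":0,"jaw":1},{"tx":0.013,"ty":-0.077,"tz":0.047,"ax":0.051,"ay":0.009,"az":0,"jaw":1},{"tx":0.017,"ty":-0.096,"tz":0.058,"ax":0.064,"ay":0.012,"az":0,"jaw":1},{"tx":0.02,"ty":-0.115,"tz":0.07,"ax":0.077,"ay":0.014,"az":0,"jaw":1}])

```text
t: 17.98
tool_pos: [0.6521, 0.0834, 0.1575]
tcp_rot: [-1.242, -2.351, -1.587]
ft_force: [-0.9, -0.1, -3.8]
width: 0.267
gripper_force: 60.4
```

>>> arm_command(increments=[{"tx":0.003,"ty":-0.019,"tz":0.006,"ax":0.011,"ay":0.002,"az":0,"jaw":1},{"tx":0.007,"ty":-0.038,"tz":0.013,"ax":0.022,"ay":0.004,"az":0,"jaw":1},{"tx":0.01,"ty":-0.057,"tz":0.02,"ax":0.033,"ay":0.006,"az":0,"jaw":1},{"tx":0.013,"ty":-0.075,"tz":0.026,"ax":0.044,"ay":0.008,"az":0,"jaw":1},{"tx":0.017,"ty":-0.094,"tz":0.033,"ax":0.055,"ay":0.009,"az":0,"jaw":1},{"tx":0.02,"ty":-0.113,"tz":0.039,"ax":0.066,"ay":0.011,"az":0,"jaw":1},{"tx":0.024,"ty":-0.132,"tz":0.046,"ax":0.077,"ay":0.013,"az":0,"jaw":1},{"tx":0.027,"ty":-0.151,"tz":0.052,"ax":0.088,"ay":0.015,"az":0,"jaw":1},{"tx":0.027,"ty":-0.151,"tz":0.052,"ax":0.088,"ay":0.015,"az":0,"jaw":1},{"tx":0.027,"ty":-0.151,"tz":0.052,"ax":0.088,"ay":0.015,"az":0,"jaw":1},{"tx":0.027,"ty":-0.151,"tz":0.052,"ax":0.088,"ay":0.015,"az":0,"jaw":1}])

```text
t: 18.9
tool_pos: [0.6548, 0.0685, 0.1626]
tcp_rot: [-1.226, -2.187, -1.692]
ft_force: [0.1, 0.4, -2.8]
width: 0.265
gripper_force: 60.6
```

>>> arm_command(increments=[{"tx":0.004,"ty":-0.024,"tz":0.01,"ax":0.012,"ay":0.002,"az":0,"jaw":1},{"tx":0.008,"ty":-0.048,"tz":0.02,"ax":0.024,"ay":0.004,"az":0,"jaw":1},{"tx":0.013,"ty":-0.072,"tz":0.031,"ax":0.037,"ay":0.006,"az":0,"jaw":1},{"tx":0.017,"ty":-0.096,"tz":0.041,"ax":0.049,"ay":0.008,"az":0,"jaw":1},{"tx":0.021,"ty":-0.119,"tz":0.051,"ax":0.061,"ay":0.011,"az":0,"jaw":1},{"tx":0.026,"ty":-0.143,"tz":0.061,"ax":0.073,"ay":0.013,"az":0,"jaw":1},{"tx":0.03,"ty":-0.167,"tz":0.072,"ax":0.086,"ay":0.015,"az":0,"jaw":1},{"tx":0.034,"ty":-0.191,"tz":0.082,"ax":0.098,"ay":0.017,"az":0,"jaw":1}])

```text
t: 19.57
tool_pos: [0.6581, 0.049, 0.1705]
tcp_rot: [-1.202, -1.996, -1.796]
ft_force: [0.2, 0.3, -2.8]
width: 0.267
gripper_force: 60.6
```

>>> arm_command(increments=[{"tx":0.005,"ty":-0.026,"tz":0.012,"ax":0.012,"ay":0.002,"az":0,"jaw":1},{"tx":0.009,"ty":-0.052,"tz":0.025,"ax":0.024,"ay":0.004,"az":0,"jaw":1},{"tx":0.014,"ty":-0.078,"tz":0.037,"ax":0.037,"ay":0.006,"az":0,"jaw":1},{"tx":0.018,"ty":-0.104,"tz":0.05,"ax":0.049,"ay":0.008,"az":0,"jaw":1},{"tx":0.023,"ty":-0.13,"tz":0.062,"ax":0.061,"ay":0.011,"az":0,"jaw":1},{"tx":0.028,"ty":-0.157,"tz":0.075,"ax":0.073,"ay":0.013,"az":0,"jaw":1},{"tx":0.037,"ty":-0.209,"tz":0.1,"ax":0.098,"ay":0.017,"az":0,"jaw":1},{"tx":0.037,"ty":-0.209,"tz":0.1,"ax":0.098,"ay":0.017,"az":0,"jaw":1},{"tx":0.037,"ty":-0.209,"tz":0.1,"ax":0.098,"ay":0.017,"az":0,"jaw":1},{"tx":0.037,"ty":-0.209,"tz":0.1,"ax":0.098,"ay":0.017,"az":0,"jaw":1},{"tx":0.037,"ty":-0.209,"tz":0.1,"ax":0.098,"ay":0.017,"az":0,"jaw":1},{"tx":0.037,"ty":-0.209,"tz":0.1,"ax":0.098,"ay":0.017,"az":0,"jaw":1}])

```text
t: 20.57
tool_pos: [0.6617, 0.0288, 0.181]
tcp_rot: [-1.171, -1.81, -1.883]
ft_force: [0.4, 0.9, -2.0]
width: 0.266
gripper_force: 60.7
```

```bash
python3 log.py
python3 - <<'E'
from h import *
for n in('scene','top'):
    im=optics.snapshot(n); cv2.imwrite(f'pics/pour_{n}.png',im[:,:,::-1])
E
```

```text
20.5667 [-0.4889  0.6851 -0.0071 -1.4042 -1.594  -1.6541] [0.6617 0.0288 0.181 ] [-1.1715 -1.8103 -1.8828] [ 0.4133  0.8505 -2.0135] 0.2664382399599947 60.656694173812866
```

>>> arm_command(increments=[{"tx":0,"ty":0.02,"tz":0.1,"ax":0,"ay":0,"az":0,"jaw":1},{"tx":0,"ty":0.02,"tz":0.25,"ax":0,"ay":0,"az":0,"jaw":1},{"tx":0,"ty":0.02,"tz":0.4,"ax":0,"ay":0,"az":0,"jaw":1},{"tx":0,"ty":0.02,"tz":0.55,"ax":0,"ay":0,"az":0,"jaw":1},{"tx":0,"ty":0.02,"tz":0.7,"ax":0,"ay":0,"az":0,"jaw":1},{"tx":0,"ty":0.02,"tz":0.8,"ax":0,"ay":0,"az":0,"jaw":1},{"tx":0,"ty":0.02,"tz":0.8,"ax":0,"ay":0,"az":0,"jaw":1},{"tx":0,"ty":0.02,"tz":0.8,"ax":0,"ay":0,"az":0,"jaw":1}])

```text
t: 21.33
tool_pos: [0.6616, 0.0307, 0.2614]
tcp_rot: [-1.171, -1.811, -1.884]
ft_force: [0.2, 0.0, -2.2]
width: 0.265
gripper_force: 60.7
```

```bash
python3 log.py
python3 - <<'E'
from h import *
f=[]
for n,sl in(('scene',(slice(150,270),slice(220,380))),('top',(slice(90,210),slice(230,410)))):
    im=optics.snapshot(n); cv2.imwrite(f'pics/up_{n}.png',im[:,:,::-1]); f.append(cv2.resize(im[sl],(400,300 if n=='scene' else 267),interpolation=cv2.INTER_CUBIC))
f[1]=cv2.copyMakeBorder(f[1],0,33,0,0,0)
cv2.imwrite('pics/c8.png',np.hstack(f)[:,:,::-1])
E
```

```text
21.3333 [-0.4881  0.5617  0.0093 -1.4097 -1.616  -1.7914] [0.6616 0.0307 0.2614] [-1.1712 -1.811  -1.8836] [ 0.2477  0.0121 -2.1755] 0.2650165617684288 60.65224349498749
```

View pics/c8.png

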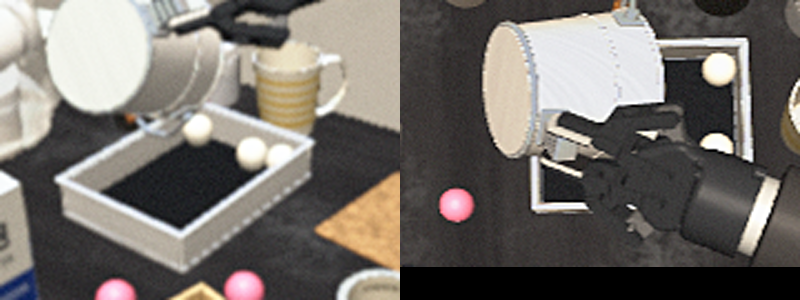

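All three white balls are in the tray, at scene crop (198,130), (252,153) and (281,158), and the wrist carries only the empty pail's weight. I'll reverse the path.

Run:
```python
from wp import *
from station import get_obs
o=get_obs(); q=o['q']; x,r=o['tool_pos'],R.from_rotvec(o['tcp_rot'])
seq=[(wp[i][0]+[0,0,.06],wp[i][1]) for i in(5,4,3,2,1)]+[(p0+[0,0,.105],R0),(p0+[0,0,.012],R0)]
for pp,Rp in seq:
    y,r2=T(pp,Rp); q=ik(y,r2,[q]); print(((y-x)/.1).round(3),((r2*r.inv()).as_rotvec()/(np.pi/2)).round(3),y.round(4),q); x,r=y,r2
```

```text
[-0.139  0.776 -0.04 ] [-0.47  -0.085 -0.   ] [0.647 0.108 0.256] [-0.014  0.173 -0.146 -0.9   -0.943 -1.992]
[-0.524 -0.713 -0.16 ] [-0.148 -0.141  0.162] [0.595 0.037 0.24 ] [-0.105  0.117 -0.228 -0.835 -0.968 -1.548]
[-0.486 -0.749 -0.156] [-0.148 -0.141  0.162] [ 0.546 -0.038  0.224] [-0.228  0.073 -0.3   -0.794 -0.979 -1.062]
[-0.442 -0.77  -0.135] [-0.148 -0.141  0.162] [ 0.502 -0.115  0.211] [-0.397  0.056 -0.345 -0.792 -0.997 -0.517]
[-0.402 -0.775 -0.102] [-0.148 -0.141  0.162] [ 0.462 -0.192  0.201] [-0.612  0.079 -0.35  -0.827 -1.048  0.083]
[ 0.   0.  -0.8] [0. 0. 0.] [ 0.462 -0.192  0.121] [-0.643  0.204 -0.408 -0.913 -0.95   0.269]
[ 0.    0.   -0.93] [0. 0. 0.] [ 0.462 -0.192  0.028] [-0.69   0.384 -0.44  -1.036 -0.86   0.518]
```

>>> arm_command(increments=[{"tx":-0.017,"ty":0.097,"tz":-0.005,"ax":-0.059,"ay":-0.011,"az":0,"jaw":1},{"tx":-0.035,"ty":0.194,"tz":-0.01,"ax":-0.118,"ay":-0.021,"az":0,"jaw":1},{"tx":-0.052,"ty":0.291,"tz":-0.015,"ax":-0.176,"ay":-0.032,"az":0,"jaw":1},{"tx":-0.07,"ty":0.388,"tz":-0.02,"ax":-0.235,"ay":-0.043,"az":0,"jaw":1},{"tx":-0.087,"ty":0.485,"tz":-0.025,"ax":-0.294,"ay":-0.053,"az":0,"jaw":1},{"tx":-0.104,"ty":0.582,"tz":-0.03,"ax":-0.353,"ay":-0.064,"az":0,"jaw":1},{"tx":-0.122,"ty":0.679,"tz":-0.035,"ax":-0.411,"ay":-0.075,"az":0,"jaw":1},{"tx":-0.139,"ty":0.776,"tz":-0.04,"ax":-0.47,"ay":-0.085,"az":0,"jaw":1},{"tx":-0.139,"ty":0.776,"tz":-0.04,"ax":-0.47,"ay":-0.085,"az":0,"jaw":1}])

```text
t: 22.18
tool_pos: [0.6469, 0.1129, 0.2591]
tcp_rot: [1.156, 2.508, 1.231]
ft_force: [-0.6, -0.2, -2.2]
width: 0.268
gripper_force: 60.5
```

>>> arm_command(increments=[{"tx":-0.087,"ty":-0.119,"tz":-0.027,"ax":-0.025,"ay":-0.023,"az":0.027,"jaw":1},{"tx":-0.175,"ty":-0.238,"tz":-0.053,"ax":-0.049,"ay":-0.047,"az":0.054,"jaw":1},{"tx":-0.262,"ty":-0.357,"tz":-0.08,"ax":-0.074,"ay":-0.07,"az":0.081,"jaw":1},{"tx":-0.35,"ty":-0.475,"tz":-0.107,"ax":-0.099,"ay":-0.094,"az":0.108,"jaw":1},{"tx":-0.437,"ty":-0.594,"tz":-0.133,"ax":-0.123,"ay":-0.117,"az":0.135,"jaw":1},{"tx":-0.524,"ty":-0.713,"tz":-0.16,"ax":-0.148,"ay":-0.141,"az":0.162,"jaw":1}])

```text
t: 22.68
tool_pos: [0.5941, 0.0367, 0.2387]
tcp_rot: [0.637, 2.599, 1.019]
ft_force: [0.9, 0.3, -2.6]
width: 0.265
gripper_force: 60.4
```

>>> arm_command(increments=[{"tx":-0.081,"ty":-0.125,"tz":-0.026,"ax":-0.025,"ay":-0.023,"az":0.027,"jaw":1},{"tx":-0.162,"ty":-0.25,"tz":-0.052,"ax":-0.049,"ay":-0.047,"az":0.054,"jaw":1},{"tx":-0.243,"ty":-0.375,"tz":-0.078,"ax":-0.074,"ay":-0.07,"az":0.081,"jaw":1},{"tx":-0.324,"ty":-0.5,"tz":-0.104,"ax":-0.099,"ay":-0.094,"az":0.108,"jaw":1},{"tx":-0.405,"ty":-0.625,"tz":-0.13,"ax":-0.123,"ay":-0.117,"az":0.135,"jaw":1},{"tx":-0.486,"ty":-0.749,"tz":-0.156,"ax":-0.148,"ay":-0.141,"az":0.162,"jaw":1}])

```text
t: 23.18
tool_pos: [0.5455, -0.0382, 0.2233]
tcp_rot: [0.131, 2.586, 0.787]
ft_force: [-0.0, 0.4, -1.6]
width: 0.268
gripper_force: 60.5
```

>>> arm_command(increments=[{"tx":-0.074,"ty":-0.128,"tz":-0.022,"ax":-0.025,"ay":-0.023,"az":0.027,"jaw":1},{"tx":-0.147,"ty":-0.257,"tz":-0.045,"ax":-0.049,"ay":-0.047,"az":0.054,"jaw":1},{"tx":-0.221,"ty":-0.385,"tz":-0.067,"ax":-0.074,"ay":-0.07,"az":0.081,"jaw":1},{"tx":-0.295,"ty":-0.513,"tz":-0.09,"ax":-0.099,"ay":-0.094,"az":0.108,"jaw":1},{"tx":-0.368,"ty":-0.642,"tz":-0.112,"ax":-0.123,"ay":-0.117,"az":0.135,"jaw":1},{"tx":-0.442,"ty":-0.77,"tz":-0.135,"ax":-0.148,"ay":-0.141,"az":0.162,"jaw":1}])

```text
t: 23.68
tool_pos: [0.5015, -0.1151, 0.2101]
tcp_rot: [-0.343, 2.484, 0.544]
ft_force: [-0.0, 0.1, -2.9]
width: 0.267
gripper_force: 60.5
```

>>> arm_command(increments=[{"tx":-0.067,"ty":-0.129,"tz":-0.017,"ax":-0.025,"ay":-0.023,"az":0.027,"jaw":1},{"tx":-0.134,"ty":-0.258,"tz":-0.034,"ax":-0.049,"ay":-0.047,"az":0.054,"jaw":1},{"tx":-0.201,"ty":-0.388,"tz":-0.051,"ax":-0.074,"ay":-0.07,"az":0.081,"jaw":1},{"tx":-0.268,"ty":-0.517,"tz":-0.068,"ax":-0.099,"ay":-0.094,"az":0.108,"jaw":1},{"tx":-0.335,"ty":-0.646,"tz":-0.085,"ax":-0.123,"ay":-0.117,"az":0.135,"jaw":1},{"tx":-0.38,"ty":-0.73,"tz":-0.096,"ax":-0.14,"ay":-0.133,"az":0.153,"jaw":1},{"tx":-0.402,"ty":-0.775,"tz":-0.102,"ax":-0.148,"ay":-0.141,"az":0.162,"jaw":1},{"tx":-0.402,"ty":-0.775,"tz":-0.102,"ax":-0.148,"ay":-0.141,"az":0.162,"jaw":1},{"tx":-0.402,"ty":-0.775,"tz":-0.102,"ax":-0.148,"ay":-0.141,"az":0.162,"jaw":1}])

```text
t: 24.43
tool_pos: [0.462, -0.1925, 0.2003]
tcp_rot: [-0.769, 2.304, 0.298]
ft_force: [0.3, 0.9, -2.2]
width: 0.272
gripper_force: 60.5
```

>>> arm_command(increments=[{"tx":0,"ty":0,"tz":-0.2,"ax":0,"ay":0,"az":0,"jaw":1},{"tx":0,"ty":0,"tz":-0.4,"ax":0,"ay":0,"az":0,"jaw":1},{"tx":0,"ty":0,"tz":-0.6,"ax":0,"ay":0,"az":0,"jaw":1},{"tx":0,"ty":0,"tz":-0.8,"ax":0,"ay":0,"az":0,"jaw":1},{"tx":0,"ty":0,"tz":-0.8,"ax":0,"ay":0,"az":0,"jaw":1},{"tx":0,"ty":0,"tz":-0.8,"ax":0,"ay":0,"az":0,"jaw":1}])

```text
t: 24.93
tool_pos: [0.4621, -0.192, 0.1205]
tcp_rot: [-0.771, 2.304, 0.299]
ft_force: [0.1, -0.3, -1.2]
width: 0.267
gripper_force: 60.5
```

```bash
python3 log.py
python3 - <<'E'
from wp import *
from h import *
pp,Rp=p0+[0,0,.105],R0; x,Rt=T(pp,Rp); print(x,Rt.as_rotvec()); ax=Rt.apply([0,1,0]); g=x-.0187*Rt.apply([0,0,1])
G={}
for n in('scene','top'):
    im=cv2.cvtColor(optics.snapshot(n),cv2.COLOR_RGB2GRAY).astype(np.float32); im=cv2.GaussianBlur(im,(0,0),1)
    G[n]=np.hypot(cv2.Sobel(im,5,1,0),cv2.Sobel(im,5,0,1))
for d in range(-10,11,2):
    D=R.from_rotvec(ax*rad(d)); s=[]
    for n in G:
        for P_ in(body[-60:],body[:60]):
            u=proj(n,g+D.apply(pp+Rp.apply(P_)-g)).astype(np.float32); s.append(float(cv2.remap(G[n],u[:,0].copy(),u[:,1].copy(),1).mean()))
    print(d,np.round(s),round(sum(s)),'low z %.4f'%(g+D.apply(pp+Rp.apply(body)-g))[:,2].min(),D.apply([0,0,1]))
E
```

```text
24.9333 [-0.6406  0.2059 -0.4055 -0.9089 -0.9537  0.2642] [ 0.4621 -0.192   0.1205] [-0.7706  2.3043  0.299 ] [ 0.0539 -0.3062 -1.1932] 0.2666729327755691 60.502742528915405
[ 0.462 -0.192  0.121] [-0.768  2.302  0.293]
-10 [ 20.  46.  64. 136.] 265 low z 0.1135 [-0.139 -0.104  0.985]
-8 [ 22.  49.  78. 142.] 291 low z 0.1126 [-0.111 -0.083  0.99 ]
-6 [ 29.  46.  85. 152.] 312 low z 0.1116 [-0.084 -0.063  0.995]
-4 [ 40.  48. 102. 164.] 354 low z 0.1107 [-0.056 -0.042  0.998]
-2 [ 63.  66. 134. 172.] 435 low z 0.1098 [-0.028 -0.021  0.999]
0 [ 87. 101. 174. 174.] 535 low z 0.1090 [0. 0. 1.]
2 [ 75. 136. 231. 165.] 608 low z 0.1044 [0.028 0.021 0.999]
4 [ 85. 130. 139. 146.] 500 low z 0.0999 [0.056 0.042 0.998]
6 [ 92. 100. 238. 124.] 555 low z 0.0954 [0.084 0.063 0.995]
8 [ 81.  85. 179. 103.] 449 low z 0.0909 [0.111 0.083 0.99 ]
10 [ 71.  78. 127.  89.] 365 low z 0.0865 [0.139 0.104 0.985]
```

>>> arm_command(increments=[{"tx":0,"ty":0,"tz":-0.15,"ax":0.007,"ay":-0.009,"az":0,"jaw":1},{"tx":0,"ty":0,"tz":-0.35,"ax":0.013,"ay":-0.018,"az":0,"jaw":1},{"tx":0,"ty":0,"tz":-0.55,"ax":0.013,"ay":-0.018,"az":0,"jaw":1},{"tx":0,"ty":0,"tz":-0.75,"ax":0.013,"ay":-0.018,"az":0,"jaw":1},{"tx":0,"ty":0,"tz":-0.9,"ax":0.013,"ay":-0.018,"az":0,"jaw":1},{"tx":0,"ty":0,"tz":-0.96,"ax":0.013,"ay":-0.018,"az":0,"jaw":1},{"tx":0,"ty":0,"tz":-1,"ax":0.013,"ay":-0.018,"az":0,"jaw":1},{"tx":0,"ty":0,"tz":-1,"ax":0.013,"ay":-0.018,"az":0,"jaw":1}])

```text
t: 25.7
tool_pos: [0.4628, -0.1929, 0.0217]
tcp_rot: [-0.762, 2.269, 0.305]
ft_force: [-1.5, -0.1, -2.5]
width: 0.269
gripper_force: 60.5
```

>>> arm_command(increments=[{"tx":0,"ty":0,"tz":-0.02,"ax":0,"ay":0,"az":0,"jaw":1},{"tx":0,"ty":0,"tz":-0.035,"ax":0,"ay":0,"az":0,"jaw":1},{"tx":0,"ty":0,"tz":-0.045,"ax":0,"ay":0,"az":0,"jaw":1},{"tx":0,"ty":0,"tz":-0.045,"ax":0,"ay":0,"az":0,"jaw":1},{"tx":0,"ty":0,"tz":-0.045,"ax":0,"ay":0,"az":0,"jaw":1}])

```text
t: 26.12
tool_pos: [0.4625, -0.1927, 0.0172]
tcp_rot: [-0.762, 2.269, 0.305]
ft_force: [-0.7, -0.1, -2.2]
width: 0.268
gripper_force: 60.5
```

>>> arm_command(increments=[{"tx":0,"ty":0,"tz":-0.01,"ax":0,"ay":0,"az":0,"jaw":1},{"tx":0,"ty":0,"tz":-0.02,"ax":0,"ay":0,"az":0,"jaw":1},{"tx":0,"ty":0,"tz":-0.02,"ax":0,"ay":0,"az":0,"jaw":1},{"tx":0,"ty":0,"tz":-0.02,"ax":0,"ay":0,"az":0,"jaw":1}])

```text
t: 26.45
tool_pos: [0.4626, -0.1927, 0.0156]
tcp_rot: [-0.762, 2.268, 0.305]
ft_force: [-2.7, -1.5, 6.1]
width: 0.268
gripper_force: 61.8
```

Contact. I'll release, back out along the fingers, and rise.

>>> arm_command(increments=[{"tx":0,"ty":0,"tz":0.005,"ax":0,"ay":0,"az":0,"jaw":1},{"tx":0,"ty":0,"tz":0.005,"ax":0,"ay":0,"az":0,"jaw":-1},{"tx":0,"ty":0,"tz":0.005,"ax":0,"ay":0,"az":0,"jaw":-1},{"tx":0,"ty":0,"tz":0.005,"ax":0,"ay":0,"az":0,"jaw":-1},{"tx":0,"ty":0,"tz":0.005,"ax":0,"ay":0,"az":0,"jaw":-1},{"tx":0,"ty":0,"tz":0.005,"ax":0,"ay":0,"az":0,"jaw":-1},{"tx":0,"ty":0,"tz":0.005,"ax":0,"ay":0,"az":0,"jaw":-1},{"tx":0,"ty":0,"tz":0.005,"ax":0,"ay":0,"az":0,"jaw":-1},{"tx":0,"ty":0,"tz":0.005,"ax":0,"ay":0,"az":0,"jaw":-1},{"tx":0,"ty":0,"tz":0.005,"ax":0,"ay":0,"az":0,"jaw":-1},{"tx":0,"ty":0,"tz":0.005,"ax":0,"ay":0,"az":0,"jaw":-1}])

```text
t: 27.37
tool_pos: [0.4624, -0.1926, 0.0153]
tcp_rot: [-0.761, 2.27, 0.305]
ft_force: [-0.6, -1.4, 0.5]
width: 1.001
gripper_force: 0.0
```

>>> arm_command(increments=[{"tx":-0.1,"ty":-0.075,"tz":0.14,"ax":0,"ay":0,"az":0,"jaw":-1},{"tx":-0.25,"ty":-0.19,"tz":0.35,"ax":0,"ay":0,"az":0,"jaw":-1},{"tx":-0.4,"ty":-0.3,"tz":0.56,"ax":0,"ay":0,"az":0,"jaw":-1},{"tx":-0.53,"ty":-0.4,"tz":0.74,"ax":0,"ay":0,"az":0,"jaw":-1},{"tx":-0.66,"ty":-0.5,"tz":0.92,"ax":0,"ay":0,"az":0,"jaw":-1},{"tx":-0.66,"ty":-0.5,"tz":0.92,"ax":0,"ay":0,"az":0,"jaw":-1}])

```text
t: 27.87
tool_pos: [0.3957, -0.2452, 0.1104]
tcp_rot: [-0.764, 2.269, 0.298]
ft_force: [0.7, -0.9, -0.7]
width: 0.997
gripper_force: 0.0
```

>>> arm_command(increments=[{"tx":-0.1,"ty":0,"tz":0.3,"ax":0,"ay":0,"az":0,"jaw":-1},{"tx":-0.1,"ty":0,"tz":0.6,"ax":0,"ay":0,"az":0,"jaw":-1},{"tx":-0.1,"ty":0,"tz":0.9,"ax":0,"ay":0,"az":0,"jaw":-1},{"tx":-0.1,"ty":0,"tz":0.9,"ax":0,"ay":0,"az":0,"jaw":-1},{"tx":-0.1,"ty":0,"tz":0.9,"ax":0,"ay":0,"az":0,"jaw":-1}])

```text
t: 28.28
tool_pos: [0.3871, -0.2429, 0.199]
tcp_rot: [-0.763, 2.268, 0.301]
ft_force: [-0.5, -0.1, -1.2]
width: 1.001
gripper_force: 0.0
```

```bash
python3 log.py
python3 - <<'E'
from wp import *
from h import *
G={};I={}
for n in('scene','top'):
    I[n]=optics.snapshot(n); im=cv2.GaussianBlur(cv2.cvtColor(I[n],cv2.COLOR_RGB2GRAY).astype(np.float32),(0,0),1)
    G[n]=np.hypot(cv2.Sobel(im,5,1,0),cv2.Sobel(im,5,0,1))
def sc(p,z):
    s=[]
    for n in G:
        for P_ in(body[-60:],body[:60]):
            u=proj(n,np.array([p[0],p[1],.004+z])+R.from_rotvec([p[2],p[3],0]).apply(P_)).astype(np.float32); s.append(float(cv2.remap(G[n],u[:,0].copy(),u[:,1].copy(),1).mean()))
    return sum(s)
best=max(((sc((.514+dx,-.153+dy,tx,ty),0),dx,dy,tx,ty) for dx in np.arange(-.008,.009,.002) for dy in np.arange(-.008,.009,.002) for tx in(-.1,-.05,0,.05,.1) for ty in(-.1,-.05,0,.05,.1)))
print('pail fit',best)
t=I['top']; hsv=cv2.cvtColor(t,cv2.COLOR_RGB2HSV); m=((hsv[...,2]>190)&(hsv[...,1]<70)).astype(np.uint8); m[:,:294]=0;m[:,384:]=0;m[:114]=0;m[179:]=0
k,_,st,ce=cv2.connectedComponentsWithStats(m)
print([(st[i][4],ce[i].round(),atz('top',ce[i],.023).round(3)) for i in range(1,k) if st[i][4]>40])
E
```

```text
28.2833 [-0.8509  0.1027 -0.3471 -0.8395 -1.2001  0.2821] [ 0.3871 -0.2429  0.199 ] [-0.7633  2.2677  0.3006] [-0.5116 -0.0503 -1.2241] 1.0007241343562145 0.0Traceback (most recent call last):
  File "<stdin>", line 13, in <module>
  File "<stdin>", line 13, in <genexpr>
  File "<stdin>", line 11, in sc
  File "h.py", line 6, in proj
    K,E=cal(n); p=np.atleast_2d(p); q=(E[:3,:3]@p.T+E[:3,3:]); u=K@q; return (u[:2]/u[2]).T
        ~~~^^^
  File "h.py", line 4, in cal
    c=optics.calibration(n); return np.array([[c['fx'],0,c['cx']],[0,c['fy'],c['cy']],[0,0,1]]),np.array(c['extrinsics'])
ValueError: time passes only in moves, steps and waits
```

Too many calibration calls; I'll cache them.

```bash
sed -i 's/^def cal/import functools\n@functools.cache\ndef cal/' h.py
python3 - <<'E'
from wp import *
from h import *
G={};I={}
for n in('scene','top'):
    I[n]=optics.snapshot(n); im=cv2.GaussianBlur(cv2.cvtColor(I[n],cv2.COLOR_RGB2GRAY).astype(np.float32),(0,0),1)
    G[n]=np.hypot(cv2.Sobel(im,5,1,0),cv2.Sobel(im,5,0,1))
def sc(p):
    s=0
    for n in G:
        for P_ in(body[-60:],body[:60]):
            u=proj(n,np.array([p[0],p[1],.004])+R.from_rotvec([p[2],p[3],0]).apply(P_)).astype(np.float32); s+=float(cv2.remap(G[n],u[:,0].copy(),u[:,1].copy(),1).mean())
    return s
print('pail fit',max((sc((.514+dx,-.153+dy,tx,ty)),dx,dy,tx,ty) for dx in np.arange(-.008,.009,.004) for dy in np.arange(-.008,.009,.004) for tx in(-.1,-.05,0,.05,.1) for ty in(-.1,-.05,0,.05,.1)))
hsv=cv2.cvtColor(I['top'],cv2.COLOR_RGB2HSV); m=((hsv[...,2]>190)&(hsv[...,1]<70)).astype(np.uint8); m[:,:294]=0;m[:,384:]=0;m[:114]=0;m[179:]=0
k,_,st,ce=cv2.connectedComponentsWithStats(m)
print([(int(st[i][4]),ce[i].round(),atz('top',ce[i],.023).round(3)) for i in range(1,k) if st[i][4]>40])
E
```

```text
pail fit (602.2994537353516, np.float64(0.0), np.float64(0.0), 0, 0.05)
[(166, array([373., 120.]), array([ 0.792, -0.143,  0.023])), (168, array([372., 157.]), array([ 0.705, -0.14 ,  0.023])), (169, array([376., 172.]), array([ 0.67 , -0.149,  0.023]))]
```

The three balls are in the tray, and the pail stands on the mat with nothing touching it. Handing in.

```bash
python3 -c "
from station import workorder; print(workorder.hand_in())"
```

```text
the job is handed in; nothing more can be done
None
```

The job is handed in after about 28 s of robot time: the last check found all three white balls in the tray and the empty pail upright on the cork mat, clear of the gripper; no verdict came back.

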